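Slide the jars and tins into the open-fronted crate

TASK

Put away the three tins and jars that stand in front of the wooden crate: slide each one over the counter, upright and without lifting it, into an empty stall of its own, so far in that no tin or jar stands out beyond the front ends of the dividers. The one already in the crate stays in its stall, and the wooden stamp, the small bowl, the black vase and the stick bundle stay where they are.

Things in the scene. Friction and masses are not known exactly. Their poses are not given: they have to be found in the camera images.
- crate: wooden crate fixed to the counter, 366 (y) x 86 (x) mm, no floor, no roof: four stalls open in front and on top, 84 mm wide at 90 mm pitch, 78 mm deep to the back board; dividers 6 mm thick, 44 mm tall; back board 60 mm tall. Origin: centre of its footprint; +x from open front to back board, +y left seen from the front. The second stall from the left already holds a tin or jar.
- stall0 (a point): stall 0 of the crate, counted from its left (+y) end: point on the counter in the middle of the stall's open mouth, between the front ends of its two dividers; x points into the stall (back board 78 mm away), y to the left, z up
- stall1 (a point): stall 1 of the crate, counted from its left (+y) end: point on the counter in the middle of the stall's open mouth, between the front ends of its two dividers; x points into the stall (back board 78 mm away), y to the left, z up
- stall2 (a point): stall 2 of the crate, counted from its left (+y) end: point on the counter in the middle of the stall's open mouth, between the front ends of its two dividers; x points into the stall (back board 78 mm away), y to the left, z up
- stall3 (a point): stall 3 of the crate, counted from its left (+y) end: point on the counter in the middle of the stall's open mouth, between the front ends of its two dividers; x points into the stall (back board 78 mm away), y to the left, z up
- tin_a: round dark green tin with a fixed flat lid, 66 mm in diameter, 45 mm tall, about 0.12 kg, standing on the counter. Origin: centre of its underside; z up. It must be slid, not lifted.
- tin_b: round dark green tin with a fixed flat lid, 66 mm in diameter, 45 mm tall, about 0.12 kg, standing on the counter. Origin: centre of its underside; z up. It must be slid, not lifted.
- jar_a: small clear glass clip jar with pebbles, 85 mm tall, about 0.41 kg, standing on the counter. Its straight round glass body is 60 mm in diameter, its axis 3 mm along -x of the jar's own frame from the origin; clips near the lid stick out to 72 mm across. Origin: at the underside, z up. To be slid, not lifted.
- jar_b: small clear glass clip jar with pebbles, 85 mm tall, about 0.41 kg, standing on the counter. Its straight round glass body is 60 mm in diameter, its axis 3 mm along -x of the jar's own frame from the origin; clips near the lid stick out to 72 mm across. Origin: at the underside, z up. To be slid, not lifted.
- wood_stamp: loose turned wooden stamp standing upright, 28 mm in diameter, 62 mm tall, in front of the second stall; origin at the centre of its underside. Leave it alone.
- small_bowl: loose small grey pinched bowl, 71 mm across, 30 mm tall, in front of and to the left of the crate; origin at the centre of its underside. Leave it alone.
- black_vase: loose small faceted black vase, 36 x 57 mm, 93 mm tall, standing behind the crate; origin at the centre of its underside. Leave it alone.
- sticks: loose bundle of pale wooden sticks tied with black cord, lying flat, 128 mm long (its y axis), 56 mm wide (its x), 38 mm tall, to the right of the crate's right end and reaching in front of it; origin at the centre of its underside. Leave it alone.
Mind the look-alikes: they are no part of the job. What is shaped like the tin_b but red is not meant.

How it is judged:
At the end, for the whole second after the job is handed in: Each tin and jar stands upright (within 0.1 rad), at rest on the counter, in a stall of its own: origin 29 (jars 26) to 60 mm behind the mouth, within 20 mm of the stall's middle line. Stamp, small bowl, black vase and sticks are within 25 mm of where they started (((x of tin_a in the frame of stall0 between 0.029 and 0.06 m and y of tin_a in the frame of stall0 between -0.02 and 0.02 m) or (x of tin_a in the frame of stall1 between 0.029 and 0.06 m and y of tin_a in the frame of stall1 between -0.02 and 0.02 m) or (x of tin_a in the frame of stall2 between 0.029 and 0.06 m and y of tin_a in the frame of stall2 between -0.02 and 0.02 m) or (x of tin_a in the frame of stall3 between 0.029 and 0.06 m and y of tin_a in the frame of stall3 between -0.02 and 0.02 m)) and height (world z) of each of tin_a, tin_b, jar_a, jar_b below 0.01 m and angle between each of tin_a, tin_b, jar_a, jar_b's own z axis and vertical below 0.1 rad and linear speed of each of tin_a, tin_b, jar_a, jar_b below 0.02 m/s and ((x of tin_b in the frame of stall0 between 0.029 and 0.06 m and y of tin_b in the frame of stall0 between -0.02 and 0.02 m) or (x of tin_b in the frame of stall1 between 0.029 and 0.06 m and y of tin_b in the frame of stall1 between -0.02 and 0.02 m) or (x of tin_b in the frame of stall2 between 0.029 and 0.06 m and y of tin_b in the frame of stall2 between -0.02 and 0.02 m) or (x of tin_b in the frame of stall3 between 0.029 and 0.06 m and y of tin_b in the frame of stall3 between -0.02 and 0.02 m)) and ((x of jar_a in the frame of stall0 between 0.026 and 0.06 m and y of jar_a in the frame of stall0 between -0.02 and 0.02 m) or (x of jar_a in the frame of stall1 between 0.026 and 0.06 m and y of jar_a in the frame of stall1 between -0.02 and 0.02 m) or (x of jar_a in the frame of stall2 between 0.026 and 0.06 m and y of jar_a in the frame of stall2 between -0.02 and 0.02 m) or (x of jar_a in the frame of stall3 between 0.026 and 0.06 m and y of jar_a in the frame of stall3 between -0.02 and 0.02 m)) and ((x of jar_b in the frame of stall0 between 0.026 and 0.06 m and y of jar_b in the frame of stall0 between -0.02 and 0.02 m) or (x of jar_b in the frame of stall1 between 0.026 and 0.06 m and y of jar_b in the frame of stall1 between -0.02 and 0.02 m) or (x of jar_b in the frame of stall2 between 0.026 and 0.06 m and y of jar_b in the frame of stall2 between -0.02 and 0.02 m) or (x of jar_b in the frame of stall3 between 0.026 and 0.06 m and y of jar_b in the frame of stall3 between -0.02 and 0.02 m)) and distance of each of wood_stamp, small_bowl, black_vase, sticks from where it was at the start of the episode below 0.025 m); the robot touches nothing.
It fails at once if a tin or jar is lifted off the counter (height (world z) of any of tin_a, tin_b, jar_a, jar_b above 0.015 m).
It fails at once if a tin or jar is tipped over (angle between any of tin_a, tin_b, jar_a, jar_b's own z axis and vertical above 0.35 rad).
It fails at once if the stamp, the small bowl, the black vase or the stick bundle is pushed away or knocked over (distance of any of wood_stamp, small_bowl, black_vase, sticks from where it was at the start of the episode above 0.025 m or angle between any of wood_stamp, small_bowl, black_vase, sticks's own z axis and vertical above 0.35 rad).
It also fails if it takes over 61 s, if anything falls off the work surface, if the arm or the gripper's body presses on something with over 40 N, if the wrist force passes 120 N, or if a joint passes its speed limit or range.

ROBOT

A 6-joint arm with a two-finger parallel gripper is mounted at the origin on a cart in front of the work surface, level with it; the furniture and walls round the work are solid. World frame = base frame: x ahead of the robot, y to its left, z up, the work surface at z = 0. Lengths are in m, angles in rad, forces in N, time in s.
With the tool pointing down it reaches from about 0.375 to 0.975 m from the base axis. Payload 3.8 kg.
Tool frame: the origin (TCP) lies on the centre line of the jaws, within the pads' length; the fingertips stand 8 mm ahead of it and the grasp point (between the pads) lies 11 mm behind it; z points along the fingers, y is the direction in which the jaws open and shut (so a half turn about z gives the same grasp; the last joint's range is limited). The gripper opens to 85 mm and grips with 20 to 120 N. Pads are 22 mm wide; open, the fingers measure 114 mm over their backs; the gripper's body (76 mm by 85 mm) begins 54 mm behind the grasp point. The pads swing forward as they close: fully open they stand 13 mm farther back than shut.
Start: joints at [1.272, 0.264, 1.604, -0, 1.274, -0.037], TCP at [0.175, 0.652, 0.239] pointing down, gripper open.
Joint ranges: [-2.63, 2.63], [-0.94, 2.18], [0.31, 2.57], [-1.31, 4.45], [0, 2.66], [-2.55, 2.55]. Speed limits (rad/s): [2.57, 2.57, 3.14, 3.14, 3.14, 3.14].

INTERFACE

Orientations are given as a rotation vector (axis times angle).
In Python, from workcell import bot gives the robot as it stands.
- The arm moves only by the tool arm_command, never from a script. Its arguments are lists of equal length, an entry for each row: "slide": the shift along the tool's x, y, z in m, a list of three; "angular": the turn, a rotation vector about the tool's x, y, z in degrees, a list of three; "hand": the finger opening in m, from 0 to 0.0854. A call has exactly 8 rows; each row shifts and turns the pose as measured when the row begins, along the tool's axes as they then stand; what a row does not reach is not made up. A row lasts 1/10 s, in which the tool goes at most 50 mm and 8.59 degrees, less where a joint would pass 70% of its speed; a pose out of reach is approached as far as the arm can. A call is refused whole if a number of a shift passes 0.05 or a number of a turn 8.59, either way. A call with a gripper value outside its range is refused whole. The fingers move at their own pace and stop on an object; "squeeze" is the grip in N (left out, the last holds). Time passes only in rows, so rows that do not move let the fingers close, or fill a call up. It gives the time, the measured TCP pose, the force and the opening at its end, in the units of the state.
- bot.read_state(): the state, without advancing time (a new reading comes with each control period).
- bot.read_camera(name): name is "side" or "top"; returns the picture (400x640x3 uint8, red, green, blue); there is no depth.
- bot.get_calibration(name): a dict with "fx", "fy", "cx", "cy" (pixels), "R" (3x3) and "t" (3): a world point X has camera coordinates R X + t. Camera axes: x right, y down, z forward; pixel columns grow to the right and rows downward; lengths in m; the calibration is good to about 2 mm. A picture is of the moment at which its call begins. get_calibration takes no time and is no camera call.
- bot.finish_job(): hands the job in, once; it reports no verdict.
The state is a dict: "time": time; "q": joint angles; "joint_vel": joint speeds; "joint_torque": joint torques, N m; "tool_pos": TCP position; "tcp_rot": TCP orientation; "wrist_force": force on the tool from outside, world axes, zero at the start; "torque": the same for the moment, N m; "width": opening from 0.0 (shut) to 1.0 (fully open).
Only numpy, scipy, OpenCV 4.12 (cv2) and the standard library are available. Lean on these libraries where they do the work, as an engineer would, in place of code of your own. Each camera call takes 0.05 s, during which the arm holds its last target.

## Working session

There is one attempt and no reset: what is moved stays moved. The work goes in short steps, Python scripts to look and compute and a tool call to move; the robot and the scene stay as the last step left them, time stands still between calls to the robot, and variables do not carry over. Pictures are saved under pics/ and viewed, and the job is handed in when it is done.

Besides the shell and the picture viewer there is one more tool, called as name(argument=value, ...) on one line, values as JSON. arm_command: Moves the arm, as the interface text tells. Its arguments: {"type":"object","properties":{"slide":{"type":"array","items":{"type":"array","items":{"type":"number"}}},"angular":{"type":"array","items":{"type":"array","items":{"type":"number"}}},"hand":{"type":"array","items":{"type":"number"}},"squeeze":{"type":"number"}},"required":["slide","angular","hand"]}

```bash
mkdir -p pics; ls
python3 - <<'E'
from workcell import bot
import cv2
for n in ("top","side"):
    im=bot.read_camera(n); cv2.imwrite(f"pics/{n}0.png",im[:,:,::-1])
    c=bot.get_calibration(n); print(n,c)
s=bot.read_state(); print(s)
E
```

```text
pics
top {'fx': 401.3890381079405, 'fy': 401.3890381079405, 'cx': 319.9504497825131, 'cy': 197.1963647860028, 'R': array([[-0.01351936, -0.99942492, -0.0310976 ],
       [-0.98565441,  0.01855281, -0.16775334],
       [ 0.16823382,  0.02838357, -0.9853384 ]]), 't': array([0.29089892, 0.50204083, 0.8981482 ])}
side {'fx': 520.3689553302985, 'fy': 520.3689553302985, 'cx': 318.3546654001033, 'cy': 193.66619311020523, 'R': array([[ 0.90154201, -0.43217898,  0.02105545],
       [-0.20539952, -0.47028604, -0.85827856],
       [ 0.38083204,  0.76944939, -0.51275197]]), 't': array([-0.34236403,  0.26775729,  0.61865855])}
{'time': 0.1, 'q': array([ 1.27210948e+00,  2.64709831e-01,  1.60531513e+00, -8.20474307e-07,
        1.27371985e+00, -3.68846444e-02]), 'joint_vel': array([ 0.00089336, -0.00079016, -0.00122101, -0.00037456, -0.00050998,
       -0.00111586]), 'joint_torque': array([-1.97000468e-04, -5.16697812e+01, -3.68597460e+01, -1.12777436e-04,
        6.25065848e-03, -5.25658749e-06]), 'tool_pos': array([0.17449374, 0.65134233, 0.23802299]), 'tcp_rot': array([-0.41001709, -3.11435804,  0.00333296]), 'wrist_force': array([ 0.85354666,  0.48171099, -0.26332767]), 'torque': array([-0.03156682,  0.02797405, -0.01772186]), 'width': 0.9991817816106772}
```

View pics/top0.png

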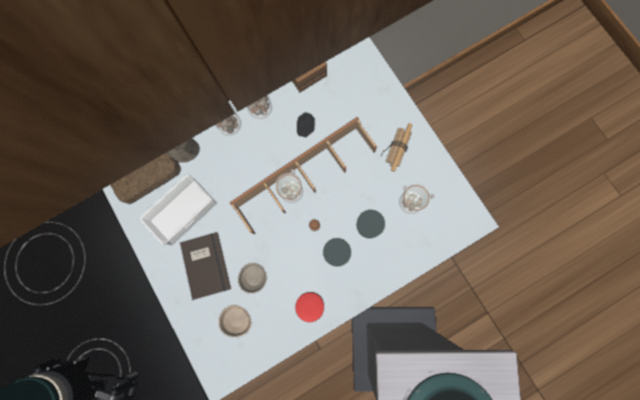

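View pics/side0.png

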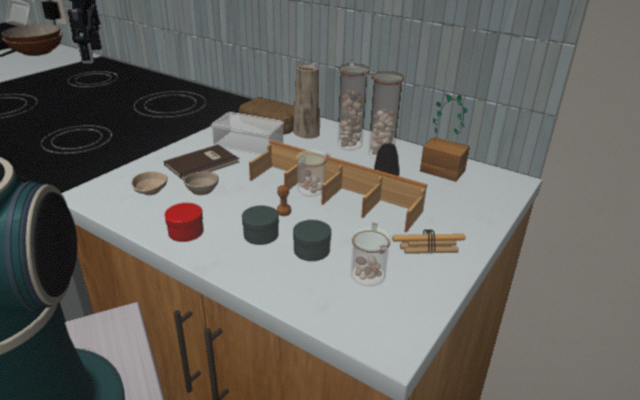

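The top view shows the crate from (233,205) to (358,120), opening down-right. The jar already in stall 1 is at (289,186), the stamp at (314,225), the dark tins at (337,252) and (370,223), and the loose jar at (415,198). The sticks are at (400,147) and the red decoy at (310,306). I'll zoom in for a precise fit.

Run:
```python
import cv2
im=cv2.imread("pics/top0.png")
cv2.imwrite("pics/topz.png",cv2.resize(im[105:285,225:440],None,fx=3.6,fy=3.3,interpolation=cv2.INTER_CUBIC)[:600,:800])
im=cv2.imread("pics/side0.png")
cv2.imwrite("pics/sidez.png",cv2.resize(im[130:300,230:480],None,fx=3.2,fy=3.2,interpolation=cv2.INTER_CUBIC))
```

```text
(no output)
```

View pics/topz.png

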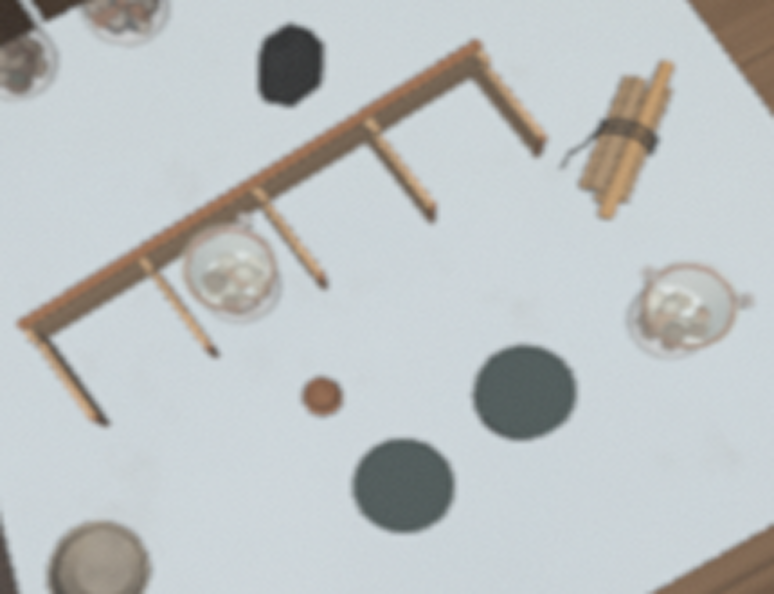

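View pics/sidez.png

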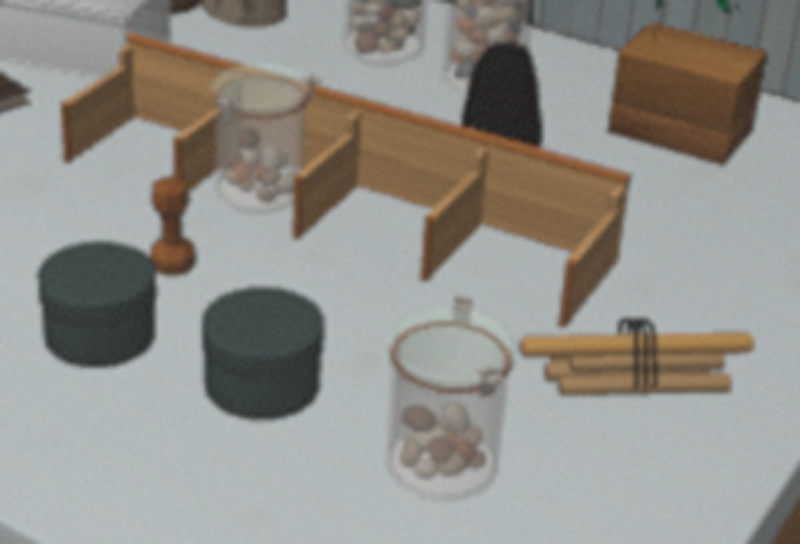

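```bash
cat > h.py <<'E'
import numpy as np, cv2
from scipy.optimize import least_squares
from workcell import bot
C={n:bot.get_calibration(n) for n in("top","side")}
def proj(n,X):
    c=C[n]; P=np.atleast_2d(X)@c["R"].T+c["t"]
    return np.c_[c["fx"]*P[:,0]/P[:,2]+c["cx"],c["fy"]*P[:,1]/P[:,2]+c["cy"]]
def back(n,uv,z):
    c=C[n]; o=-c["R"].T@c["t"]; d=c["R"].T@np.array([(uv[0]-c["cx"])/c["fx"],(uv[1]-c["cy"])/c["fy"],1])
    return (o+d*(z-o[2])/d[2])[:2]
def topz(p): return np.array([225+(p[0]+.5)/3.6-.5,105+(p[1]+.5)/3.3-.5])
def sidez(p): return np.array([230+(p[0]+.5)/3.2-.5,130+(p[1]+.5)/3.2-.5])
def c2w(cr,p):
    x,y,a=cr; R=np.array([[np.cos(a),-np.sin(a)],[np.sin(a),np.cos(a)]])
    return np.asarray(p)@R.T+[x,y]
def w2c(cr,p):
    x,y,a=cr; R=np.array([[np.cos(a),-np.sin(a)],[np.sin(a),np.cos(a)]])
    return (np.asarray(p)-[x,y])@R
E
python3 - <<'E'
from h import *
ys=[.18,.09,0,-.09,-.18]
obs=[]
for y,p in zip(ys,[(97,413),(212,350),(322,283),(432,213),(540,147)]): obs.append(("top",(-.043,y,.044),topz(p)))
obs+= [("top",(.043,.183,.06),topz((18,323))),("top",(.043,-.183,.06),topz((475,40)))]
for y,p,q in zip(ys,[(65,103),(177,140),(296,180),(427,220),(568,265)],[(66,160),(178,195),(297,237),(424,278),(563,323)]):
    obs+=[("side",(-.043,y,.044),sidez(p)),("side",(-.043,y,0),sidez(q))]
def res(v):
    r=[]
    for n,X,uv in obs:
        w=np.r_[c2w(v,X[:2]),X[2]]; r+=list(proj(n,w)[0]-uv)
    return r
f=least_squares(res,[.7,0,-.5]); print("crate",f.x,np.round(f.fun.reshape(-1,2),1).tolist())
cr=f.x; np.save("crate.npy",cr)
for i,s in enumerate([.135,.045,-.045,-.135]): print("stall",i,c2w(cr,[-.043,s]))
for n in("top","side"):
    im=cv2.imread(f"pics/{n}0.png").astype(int); b,g,r=im[...,0],im[...,1],im[...,2]
    m=((g>r+4)&(g<110)&(g>40)&(abs(g-b)<15)).astype(np.uint8)
    k,l,st,ce=cv2.connectedComponentsWithStats(m)
    for i in range(1,k):
        if st[i,4]>300: print(n,st[i],ce[i],back(n,ce[i],.045), w2c(cr,back(n,ce[i],.045)))
P=lambda n,uv,z:print(n,uv,back(n,uv,z),w2c(cr,back(n,uv,z)))
print("stamp");P("top",topz((322,396)),.062);P("side",sidez((175,258)),.005)
print("bowl");P("top",topz((100,568)),.03)
print("sticks")
for p in[(605,215),(585,185),(668,65),(628,78),(560,165)]:P("top",topz(p),.03)
print("jar base");P("side",sidez((444,470)),0)
print("jar top rim");P("top",topz((689,307)),.075);P("side",sidez((452,355)),.075)
print("clips top");P("top",topz((648,273)),.07);P("top",topz((745,300)),.07)
print("jarin");P("top",topz((233,268)),.075)
E
```

```text
crate [0.56403401 0.31876415 0.58302538] [[-0.6, 1.6], [-0.5, -0.9], [0.6, -1.8], [1.2, -1.6], [2.0, -2.3], [-0.8, -1.4], [0.9, -1.0], [-1.1, -0.1], [-0.4, 0.2], [-0.9, -0.5], [-0.9, 0.8], [-0.2, -1.0], [-1.0, 0.1], [-0.2, -0.6], [-0.8, 0.7], [-0.0, -0.6], [-1.0, 1.1]]
stall 0 [0.45381305 0.40778853]
stall 1 [0.50336273 0.33265645]
stall 2 [0.55291241 0.25752437]
stall 3 [0.6024621 0.1823923]
top [357 210  27  28 574] [370.10627178 223.56271777] [0.44265297 0.16702534] [-0.1848691  -0.05984511]
top [324 239  26  27 554] [336.6299639  251.69855596] [0.37895555 0.24609877] [-0.19450973  0.0412342 ]
top [ 408  373   84   27 1539] [448.69655621 388.3008447 ] [0.08260603 0.00997998] [-0.57189824  0.00727787]
side [  94    0  176   98 9085] [190.56224546  37.90005504] [0.55906256 1.48489465] [0.63786536 0.97622377]
side [ 264    0   29  102 1173] [277.42540494  46.17220801] [0.81947389 1.26128027] [0.73214561 0.6461803 ]
side [ 298    0   40   65 1150] [316.44434783  29.90782609] [1.0556757 1.4300121] [1.02222273 0.65699639]
side [  343     0   171   162 10415] [437.58175708  60.5718675 ] 
[... 1505 characters left out ...]
2694 -0.28442035]
top [399.08333333 128.28787879] [0.67743695 0.08666384] [-0.03311443 -0.25619176]
top [380.19444444 154.65151515] [0.61167461 0.13538752] [-0.06118796 -0.1793116 ]
jar base
side [368.40625 276.53125] [0.50031075 0.06095571] [-0.1951332  -0.18013573]
jar top rim
top [416.02777778 197.68181818] [0.49667462 0.06415869] [-0.19640524 -0.17546   ]
side [370.90625 240.59375] [0.49752876 0.05889412] [-0.19859062 -0.18032512]
clips top
top [404.63888889 187.37878788] [0.52190177 0.0877201 ] [-0.1623738  -0.16967977]
top [431.58333333 195.56060606] [0.50173512 0.02765402] [-0.21227844 -0.2087202 ]
jarin
top [289.36111111 185.86363636] [0.52965721 0.35197526] [-0.01041333  0.04665088]
```

Run:
```python
from h import *
cr=np.load("crate.npy")
im=cv2.imread("pics/top0.png")
s=6
def draw(n,im,u0,v0,w,h,cr,name,s=6):
    z=cv2.resize(im[v0:v0+h,u0:u0+w],None,fx=s,fy=s,interpolation=cv2.INTER_CUBIC)
    def L(X,col):
        p=(proj(n,np.array(X))-[u0,v0]+.5)*s-.5
        cv2.polylines(z,[np.round(p).astype(int)],False,col,1)
    for y in[.18,.09,0,-.09,-.18]:
        for o in(-.003,.003):
            a=c2w(cr,[-.043,y+o]);b=c2w(cr,[.035,y+o])
            L([[*a,0],[*a,.044],[*b,.044]],(0,255,0))
    a=c2w(cr,[.043,.183]);b=c2w(cr,[.043,-.183]); L([[*a,.06],[*b,.06]],(0,0,255))
    cv2.imwrite(name,z)
draw("top",im,228,110,133,98,cr,"pics/ov1.png")
```

```text
(no output)
```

View pics/ov1.png

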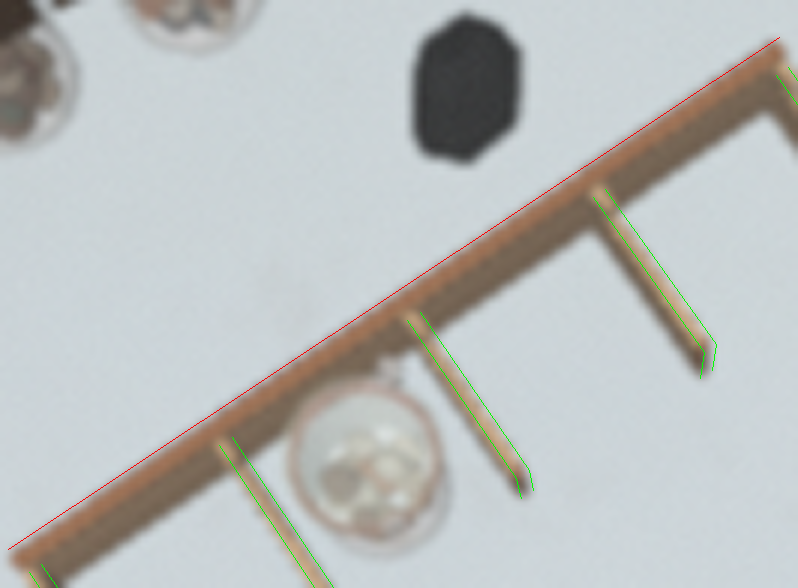

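Run:
```python
from h import *
ys=[.18,.09,0,-.09,-.18]
t=lambda p:np.array([228+(p[0]+.5)/6-.5,110+(p[1]+.5)/6-.5])
T=[("top",(-.043,-.09,.044),t((703,350))),("top",(-.043,0,.044),t((520,473))),("top",(.035,-.09,.044),t((597,188))),("top",(.035,0,.044),t((408,315))),("top",(.035,.09,.044),t((222,440))),("top",(.043,.183,.06),t((12,554))),("top",(.043,-.183,.06),t((779,44)))]
S=[]
for y,p,q in zip(ys,[(65,103),(177,140),(296,180),(427,220),(568,265)],[(66,160),(178,195),(297,237),(424,278),(563,323)]):
    S+=[("side",(-.043,y,.044),sidez(p)),("side",(-.043,y,0),sidez(q))]
for obs in(T,S,T+S):
    def res(v):
        r=[]
        for n,X,uv in obs:
            w=np.r_[c2w(v,X[:2]),X[2]]; r+=list(proj(n,w)[0]-uv)
        return r
    f=least_squares(res,[.7,0,-.5]); print("crate",f.x,np.round(f.fun.reshape(-1,2),1).tolist())
    cr=f.x
    for i,s in enumerate([.135,.045,-.045,-.135]): print("stall",i,c2w(cr,[-.043,s]))
np.save("crate.npy",cr)
# tin fits: side top ellipse via sidez picks
for p in[(97,272),(263,322)]: 
  w=back("side",sidez(p),.045); print("tin side",w,w2c(cr,w))
for uv in[(336.63,251.7),(370.1,223.56)]: w=back("top",uv,.045); print("tin top",w,w2c(cr,w))
```

```text
crate [0.56378063 0.31967598 0.58416954] [[0.7, -0.3], [0.1, 0.3], [-0.1, 0.9], [0.5, 0.3], [0.2, 0.4], [-1.1, -0.6], [-0.4, -1.1]]
stall 0 [0.45345788 0.40857418]
stall 1 [0.5030935  0.33349885]
stall 2 [0.55272911 0.25842352]
stall 3 [0.60236473 0.18334818]
crate [0.56534016 0.31840902 0.58115488] [[-0.4, -0.2], [0.3, 0.1], [-0.2, -0.6], [-0.2, 0.7], [0.5, -1.1], [-0.4, 0.1], [0.4, -0.6], [-0.2, 0.7], [0.6, -0.6], [-0.4, 1.1]]
stall 0 [0.45528592 0.4076394 ]
stall 1 [0.50469498 0.33241478]
stall 2 [0.55410404 0.25719015]
stall 3 [0.6035131  0.18196552]
crate [0.56484778 0.3189936  0.58464561] [[1.0, -0.7], [0.3, -0.2], [0.2, 0.5], [0.8, -0.1], [0.5, -0.1], [-0.8, -1.0], [-0.1, -1.5], [-0.8, -0.1], [-0.2, 0.2], [-0.5, -0.6], [-0.6, 0.7], [0.2, -1.1], [-0.7, 0.0], [0.2, -0.7], [-0.4, 0.5], [0.4, -0.9], [-0.6, 0.9]]
stall 0 [0.45448272 0.40783927]
stall 1 [0.50415407 0.33278758]
stall 2 [0.55382542 0.25773588]
stall 3 [0.60349677 0.18268419]
tin side [0.37944801 0.24204618] [-0.19707388  0.03815581]
tin side [0.443408   0.16068875] [-0.18863863 -0.06498855]
tin top [0.37895225 0.24609876] [-0.19525066  0.0418089 ]
tin top [0.44265955 0.16703965] [-0.18575769 -0.05927941]
```

```bash
cat >> h.py <<'E'
from scipy.spatial.transform import Rotation as Rn
import math
CR=np.load("crate.npy")
def pose():
    s=bot.read_state(); R=Rn.from_rotvec(s["tcp_rot"]).as_matrix()
    return np.array(s["tool_pos"]),R,s
def show():
    p,R,s=pose(); yaw=math.atan2(R[1,0],R[0,0])
    print("t %.2f tcp"%s["time"],p.round(4),"crate",w2c(CR,p[:2]).round(4),"head(crate)deg %.1f"%math.degrees(yaw-CR[2]),"tilt",np.degrees(R[:2,2]).round(2),"F",s["wrist_force"].round(1),"w %.3f"%s["width"],"q6 %.2f"%s["q"][5])
def plan(wps,step=.012,turn=8.5,start=None):
    """wps: (crate x,y,z,heading deg in crate[,step]); tool-frame rows"""
    p,R,s=pose(); yaw=math.atan2(R[1,0],R[0,0])
    if start: p=np.r_[c2w(CR,start[:2]),start[2]]; yaw=CR[2]+math.radians(start[3])
    rows=[]
    for w in wps:
        st=w[4] if len(w)>4 else step
        q=np.r_[c2w(CR,w[:2]),w[2]]; ty=CR[2]+math.radians(w[3])
        dy=(ty-yaw+math.pi)%(2*math.pi)-math.pi
        n=max(1,math.ceil(np.linalg.norm(q-p)/st-1e-6),math.ceil(abs(math.degrees(dy))/turn-1e-6))
        for i in range(n):
            a=yaw+dy*i/n; d=(q-p)/n
            rows.append(([round(float(v),3)+0. for v in (d[0]*math.cos(a)+d[1]*math.sin(a), d[0]*math.sin(a)-d[1]*math.cos(a), -d[2])],[0,0,round(-math.degrees(dy/n),1)+0.]))
        p,yaw=q,ty
    k=0
    while k<len(rows):
        b=rows[k:k+8]; b+=[([0,0,0],[0,0,0])]*(8-len(b)); print("slide",[x[0] for x in b]," angular",[x[1] for x in b]); k+=8
E
python3 - <<'E'
from h import *
show()
plan([(-.246,-.072,.2,9.5,.035),(-.246,-.072,.06,9.5,.035)])
E
```

```text
t 0.10 tcp [0.1745 0.6513 0.238 ] crate [-0.1421  0.4926] head(crate)deg 131.5 tilt [-0.04 -0.12] F [ 0.9  0.5 -0.3] w 0.999 q6 -0.04
slide [[-0.021, -0.027, 0.002], [-0.024, -0.024, 0.002], [-0.027, -0.021, 0.002], [-0.029, -0.017, 0.002], [-0.031, -0.013, 0.002], [-0.032, -0.009, 0.002], [-0.033, -0.005, 0.002], [-0.034, -0.001, 0.002]]  angular [[0, 0, 7.2], [0, 0, 7.2], [0, 0, 7.2], [0, 0, 7.2], [0, 0, 7.2], [0, 0, 7.2], [0, 0, 7.2], [0, 0, 7.2]]
slide [[-0.034, 0.003, 0.002], [-0.033, 0.007, 0.002], [-0.032, 0.011, 0.002], [-0.03, 0.015, 0.002], [-0.028, 0.019, 0.002], [-0.025, 0.022, 0.002], [-0.022, 0.025, 0.002], [-0.019, 0.028, 0.002]]  angular [[0, 0, 7.2], [0, 0, 7.2], [0, 0, 7.2], [0, 0, 7.2], [0, 0, 7.2], [0, 0, 7.2], [0, 0, 7.2], [0, 0, 7.2]]
slide [[-0.015, 0.03, 0.002], [0.0, 0.0, 0.035], [0.0, 0.0, 0.035], [0.0, 0.0, 0.035], [0.0, 0.0, 0.035], [0, 0, 0], [0, 0, 0], [0, 0, 0]]  angular [[0, 0, 7.2], [0, 0, 0.0], [0, 0, 0.0], [0, 0, 0.0], [0, 0, 0.0], [0, 0, 0], [0, 0, 0], [0, 0, 0]]
```

arm_command(slide=[[-0.021, -0.027, 0.002], [-0.024, -0.024, 0.002], [-0.027, -0.021, 0.002], [-0.029, -0.017, 0.002], [-0.031, -0.013, 0.002], [-0.032, -0.009, 0.002], [-0.033, -0.005, 0.002], [-0.034, -0.001, 0.002]], angular=[[0, 0, 7.2], [0, 0, 7.2], [0, 0, 7.2], [0, 0, 7.2], [0, 0, 7.2], [0, 0, 7.2], [0, 0, 7.2], [0, 0, 7.2]], hand=[0.036, 0.036, 0.036, 0.036, 0.036, 0.036, 0.036, 0.036], squeeze=40)

```text
time: 0.9
tool_pos: [0.2764, 0.3935, 0.2165]
tcp_rot: [1.901, 2.5, -0.013]
wrist_force: [0.8, -0.5, 0.6]
width: 0.419
```

Run:
```python
from h import *
show()
plan([(-.246,-.072,.2,9.5,.035),(-.246,-.072,.06,9.5,.035)])
```

```text
t 0.90 tcp [0.2764 0.3935 0.2165] crate [-0.1994  0.2214] head(crate)deg 72.0 tilt [-0.23 -0.44] F [ 0.8 -0.5  0.6] w 0.419 q6 0.64
slide [[-0.033, 0.005, 0.002], [-0.032, 0.009, 0.002], [-0.03, 0.013, 0.002], [-0.029, 0.016, 0.002], [-0.026, 0.02, 0.002], [-0.024, 0.023, 0.002], [-0.021, 0.026, 0.002], [-0.018, 0.028, 0.002]]  angular [[0, 0, 6.9], [0, 0, 6.9], [0, 0, 6.9], [0, 0, 6.9], [0, 0, 6.9], [0, 0, 6.9], [0, 0, 6.9], [0, 0, 6.9]]
slide [[-0.014, 0.03, 0.002], [0.0, 0.0, 0.035], [0.0, 0.0, 0.035], [0.0, 0.0, 0.035], [0.0, 0.0, 0.035], [0, 0, 0], [0, 0, 0], [0, 0, 0]]  angular [[0, 0, 6.9], [0, 0, 0.0], [0, 0, 0.0], [0, 0, 0.0], [0, 0, 0.0], [0, 0, 0], [0, 0, 0], [0, 0, 0]]
```

arm_command(slide=[[-0.033, 0.005, 0.002], [-0.032, 0.009, 0.002], [-0.03, 0.013, 0.002], [-0.029, 0.016, 0.002], [-0.026, 0.02, 0.002], [-0.024, 0.023, 0.002], [-0.021, 0.026, 0.002], [-0.018, 0.028, 0.002]], angular=[[0, 0, 6.9], [0, 0, 6.9], [0, 0, 6.9], [0, 0, 6.9], [0, 0, 6.9], [0, 0, 6.9], [0, 0, 6.9], [0, 0, 6.9]], hand=[0.036, 0.036, 0.036, 0.036, 0.036, 0.036, 0.036, 0.036])

```text
time: 1.7
tool_pos: [0.3825, 0.1384, 0.1986]
tcp_rot: [2.863, 1.277, -0.016]
wrist_force: [0.7, 1.2, 0.9]
width: 0.42
```

Run:
```python
from h import *
show()
plan([(-.246,-.072,.2,9.5,.035),(-.246,-.072,.06,9.5,.035),(-.246,-.072,.018,9.5,.02)])
```

```text
t 1.70 tcp [0.3825 0.1384 0.1986] crate [-0.2517 -0.05  ] head(crate)deg 14.6 tilt [-0.37 -0.58] F [0.7 1.2 0.9] w 0.420 q6 1.03
slide [[0.0, 0.023, -0.001], [0.0, 0.0, 0.035], [0.0, 0.0, 0.035], [0.0, 0.0, 0.035], [0.0, 0.0, 0.035], [0.0, 0.0, 0.014], [0.0, 0.0, 0.014], [0.0, 0.0, 0.014]]  angular [[0, 0, 5.1], [0, 0, 0.0], [0, 0, 0.0], [0, 0, 0.0], [0, 0, 0.0], [0, 0, 0.0], [0, 0, 0.0], [0, 0, 0.0]]
```

arm_command(slide=[[0.0, 0.023, -0.001], [0.0, 0.0, 0.035], [0.0, 0.0, 0.035], [0.0, 0.0, 0.035], [0.0, 0.0, 0.035], [0.0, 0.0, 0.014], [0.0, 0.0, 0.014], [0.0, 0.0, 0.01]], angular=[[0, 0, 5.1], [0, 0, 0], [0, 0, 0], [0, 0, 0], [0, 0, 0], [0, 0, 0], [0, 0, 0], [0, 0, 0]], hand=[0.036, 0.036, 0.036, 0.036, 0.036, 0.036, 0.036, 0.036])

```text
time: 2.5
tool_pos: [0.4013, 0.1151, 0.0165]
tcp_rot: [2.924, 1.123, -0.009]
wrist_force: [-0.1, -0.0, -0.1]
width: 0.42
```

Run:
```python
from h import *
show()
for n in("top","side"):
    cv2.imwrite(f"pics/{n}1.png",bot.read_camera(n)[:,:,::-1])
```

```text
t 2.50 tcp [0.4013 0.1151 0.0165] crate [-0.2489 -0.0798] head(crate)deg 8.5 tilt [-0.11 -0.59] F [-0.1 -0.  -0.1] w 0.420 q6 1.07
```

View pics/top1.png

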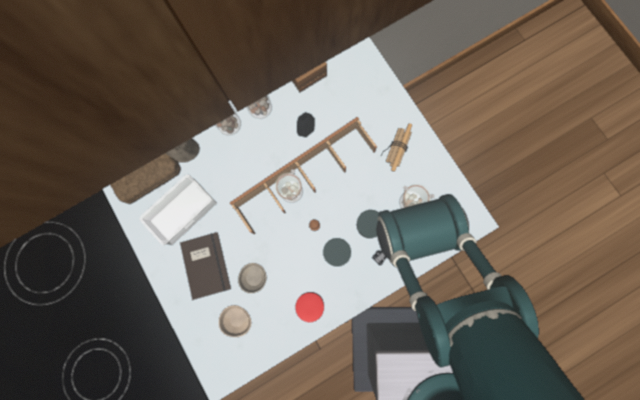

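View pics/side1.png

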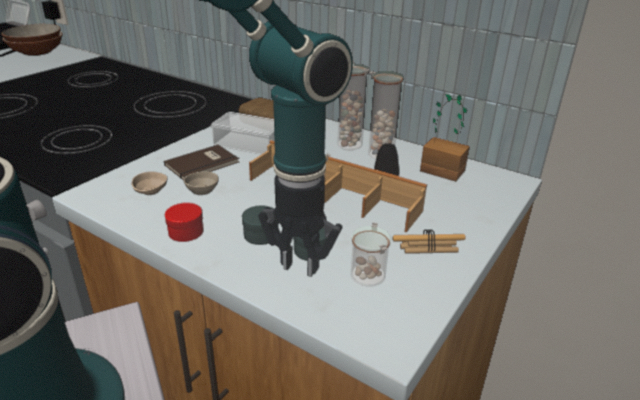

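The side view shows the fingertips at about (288,262) and (310,268), clear of the counter and just behind the right-hand tin. I'll start the push.

Run:
```python
from h import *
plan([(-.246,-.072,.017,9.5,.01),(-.122,-.0512,.017,9.5,.011),(-.104,-.046,.017,0,.01),(-.0405,-.045,.017,0,.011)])
```

```text
slide [[0.004, -0.007, -0.001], [0.01, 0.0, 0.0], [0.01, 0.0, 0.0], [0.01, 0.0, 0.0], [0.01, 0.0, 0.0], [0.01, 0.0, 0.0], [0.01, 0.0, 0.0], [0.01, 0.0, 0.0]]  angular [[0, 0, -1.0], [0, 0, 0.0], [0, 0, 0.0], [0, 0, 0.0], [0, 0, 0.0], [0, 0, 0.0], [0, 0, 0.0], [0, 0, 0.0]]
slide [[0.01, 0.0, 0.0], [0.01, 0.0, 0.0], [0.01, 0.0, 0.0], [0.01, 0.0, 0.0], [0.01, 0.0, 0.0], [0.009, -0.001, 0.0], [0.009, -0.002, 0.0], [0.011, 0.0, 0.0]]  angular [[0, 0, 0.0], [0, 0, 0.0], [0, 0, 0.0], [0, 0, 0.0], [0, 0, 0.0], [0, 0, 4.7], [0, 0, 4.7], [0, 0, 0.0]]
slide [[0.011, 0.0, 0.0], [0.011, 0.0, 0.0], [0.011, 0.0, 0.0], [0.011, 0.0, 0.0], [0.011, 0.0, 0.0], [0, 0, 0], [0, 0, 0], [0, 0, 0]]  angular [[0, 0, 0.0], [0, 0, 0.0], [0, 0, 0.0], [0, 0, 0.0], [0, 0, 0.0], [0, 0, 0], [0, 0, 0], [0, 0, 0]]
```

arm_command(slide=[[0.004, -0.007, -0.001], [0.01, 0, 0], [0.01, 0, 0], [0.01, 0, 0], [0.01, 0, 0], [0.01, 0, 0], [0.01, 0, 0], [0.01, 0, 0]], angular=[[0, 0, -1], [0, 0, 0], [0, 0, 0], [0, 0, 0], [0, 0, 0], [0, 0, 0], [0, 0, 0], [0, 0, 0]], hand=[0.036, 0.036, 0.036, 0.036, 0.036, 0.036, 0.036, 0.036])

```text
time: 3.4
tool_pos: [0.4576, 0.1769, 0.0206]
tcp_rot: [2.913, 1.152, 0.0]
wrist_force: [-0.5, -1.0, 0.4]
width: 0.422
```

Run:
```python
from h import *
show()
cv2.imwrite(f"pics/side2.png",cv2.resize(bot.read_camera("side")[130:300,230:480,::-1],None,fx=3,fy=3))
plan([(-.122,-.0512,.017,9.5,.011),(-.104,-.046,.017,0,.01),(-.0405,-.045,.017,0,.011)])
```

```text
t 3.40 tcp [0.4576 0.1769 0.0206] crate [-0.1679 -0.0593] head(crate)deg 9.6 tilt [ 0.21 -0.5 ] F [-0.5 -1.   0.4] w 0.422 q6 1.15
slide [[0.009, 0.0, 0.001], [0.009, 0.0, 0.001], [0.009, 0.0, 0.001], [0.009, 0.0, 0.001], [0.009, 0.0, 0.001], [0.009, -0.001, 0.0], [0.009, -0.002, 0.0], [0.011, 0.0, 0.0]]  angular [[0, 0, 0.0], [0, 0, 0.0], [0, 0, 0.0], [0, 0, 0.0], [0, 0, 0.0], [0, 0, 4.7], [0, 0, 4.7], [0, 0, 0.0]]
slide [[0.011, 0.0, 0.0], [0.011, 0.0, 0.0], [0.011, 0.0, 0.0], [0.011, 0.0, 0.0], [0.011, 0.0, 0.0], [0, 0, 0], [0, 0, 0], [0, 0, 0]]  angular [[0, 0, 0.0], [0, 0, 0.0], [0, 0, 0.0], [0, 0, 0.0], [0, 0, 0.0], [0, 0, 0], [0, 0, 0], [0, 0, 0]]
```

View pics/side2.png

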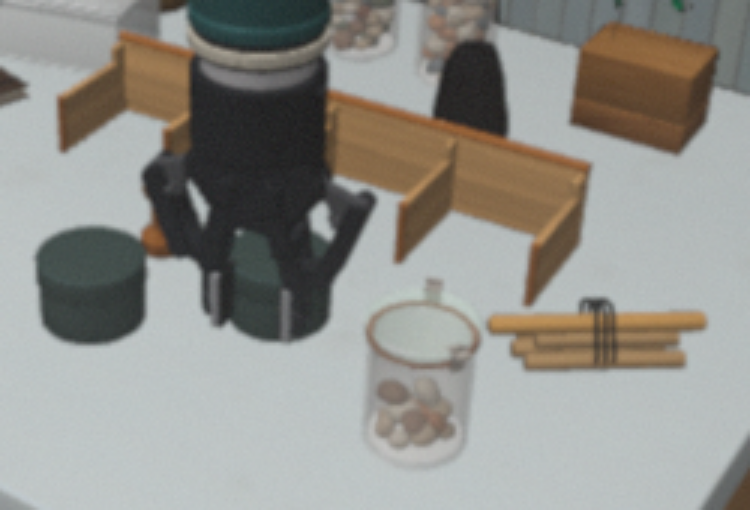

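The side view shows the tin seated between the two fingers, with the stamp clear of the hand.

arm_command(slide=[[0.009, 0, 0.001], [0.009, 0, 0.001], [0.009, 0, 0.001], [0.009, 0, 0.001], [0.009, 0, 0], [0.009, -0.001, 0], [0.009, -0.002, 0], [0.011, 0, 0]], angular=[[0, 0, 0], [0, 0, 0], [0, 0, 0], [0, 0, 0], [0, 0, 0], [0, 0, 4.7], [0, 0, 4.7], [0, 0, 0]], hand=[0.036, 0.036, 0.036, 0.036, 0.036, 0.036, 0.036, 0.036])

```text
time: 4.25
tool_pos: [0.5158, 0.2321, 0.0156]
tcp_rot: [3.0, 0.9, -0.0]
wrist_force: [-0.7, 0.1, 1.9]
width: 0.422
```

Run:
```python
from h import *
show()
cv2.imwrite(f"pics/top3.png",cv2.resize(bot.read_camera("top")[105:285,225:440,::-1],None,fx=3,fy=3))
cv2.imwrite(f"pics/side3.png",cv2.resize(bot.read_camera("side")[130:300,230:480,::-1],None,fx=3,fy=3))
plan([(-.0405,-.045,.017,0,.011)])
```

```text
t 4.25 tcp [0.5158 0.2321 0.0156] crate [-0.0889 -0.0454] head(crate)deg -0.1 tilt [ 0.15 -0.51] F [-0.7  0.1  1.9] w 0.422 q6 1.38
slide [[0.009, 0.0, 0.0], [0.009, 0.0, 0.0], [0.009, 0.0, 0.0], [0.009, 0.0, 0.0], [0.009, 0.0, 0.0], [0, 0, 0], [0, 0, 0], [0, 0, 0]]  angular [[0, 0, 0.0], [0, 0, 0.0], [0, 0, 0.0], [0, 0, 0.0], [0, 0, 0.0], [0, 0, 0], [0, 0, 0], [0, 0, 0]]
```

View pics/side3.png

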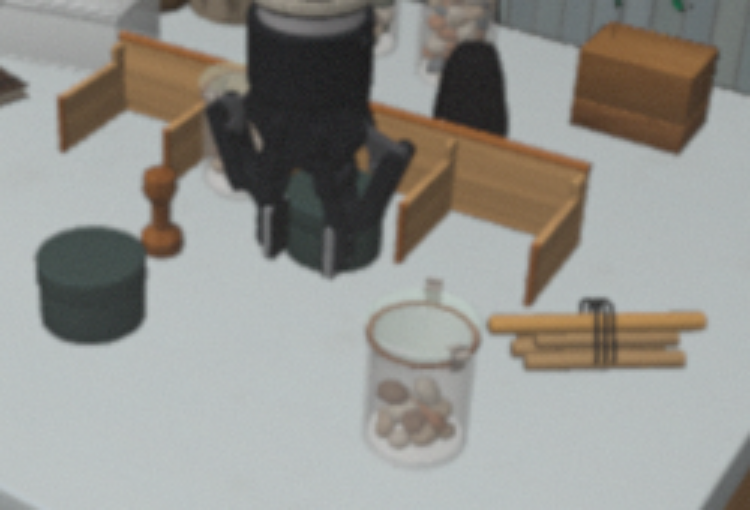

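View pics/top3.png

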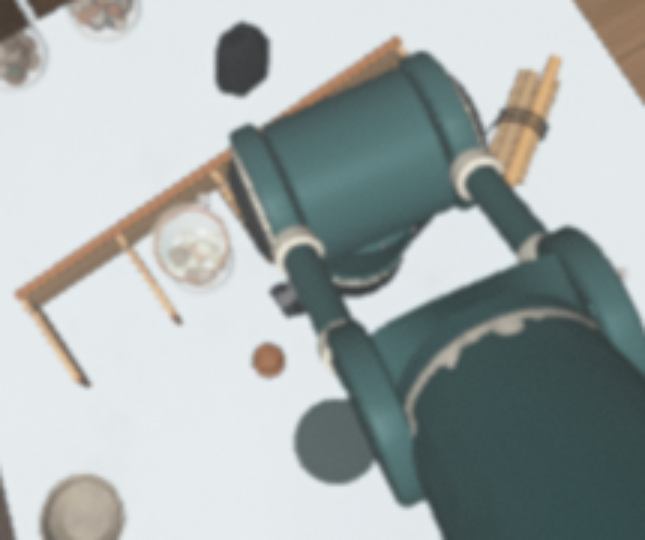

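```bash
cat >> h.py <<'E'
def ring(c,r,z,n=24):
    a=np.linspace(0,2*np.pi,n+1); w=c2w(CR,c); return np.c_[w[0]+r*np.cos(a),w[1]+r*np.sin(a),0*a+z]
def overlay(name,out,box,cyls,s=3,img=None):
    """cyls: (cx,cy,r,h) in crate coords"""
    im=bot.read_camera(name)[:,:,::-1] if img is None else img
    u0,v0,u1,v1=box; z=cv2.resize(np.ascontiguousarray(im[v0:v1,u0:u1]),None,fx=s,fy=s,interpolation=cv2.INTER_CUBIC)
    for c in cyls:
        for h,col in((0,(0,255,0)),(c[3],(0,255,255))):
            p=(proj(name,ring(c[:2],c[2],h))-[u0,v0]+.5)*s-.5
            cv2.polylines(z,[np.round(p).astype(int)],True,col,1)
    cv2.imwrite(out,z)
E
python3 - <<'E'
from h import *
overlay("side","pics/side4.png",(230,130,480,300),[(-.050,-.045,.033,.045),(-.196,.040,.033,.045),(-.197,-.178,.03,.075),(-.112,.047,.014,.062)])
E
```

```text
(no output)
```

View pics/side4.png

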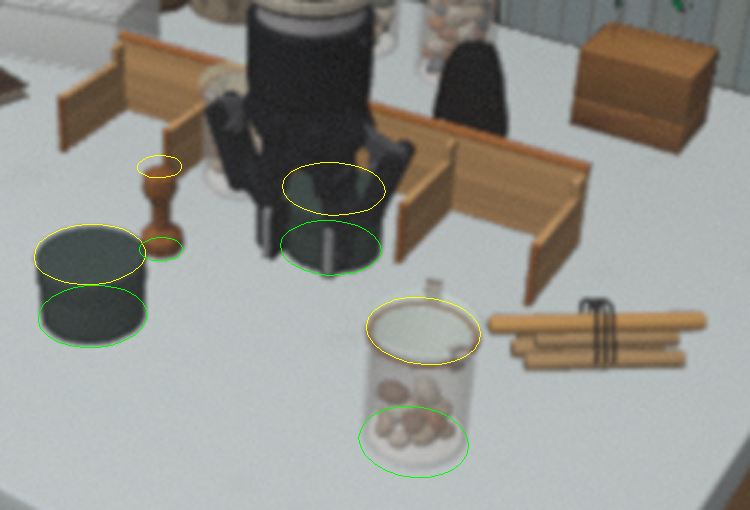

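The overlay of the predicted positions matches: tin at crate (-0.050,-0.045), stamp and tin_b where I expected them. I'll push it home.

arm_command(slide=[[0.009, 0, 0], [0.009, 0, 0], [0.009, 0, 0], [0.009, 0, 0], [0.009, 0, 0], [0.006, 0, 0], [0, 0, 0], [0, 0, 0]], angular=[[0, 0, 0], [0, 0, 0], [0, 0, 0], [0, 0, 0], [0, 0, 0], [0, 0, 0], [0, 0, 0], [0, 0, 0]], hand=[0.036, 0.036, 0.036, 0.036, 0.036, 0.036, 0.036, 0.036])

```text
time: 5.2
tool_pos: [0.561, 0.2614, 0.0149]
tcp_rot: [2.997, 0.907, -0.005]
wrist_force: [-1.4, -1.6, 1.6]
width: 0.422
```

Run:
```python
from h import *
show()
overlay("side","pics/side5.png",(230,130,480,300),[(.0,-.045,.033,.045)])
plan([(-.13,-.045,.02,0,.03),(-.13,-.045,.16,0,.04)])
```

```text
t 5.20 tcp [0.561  0.2614 0.0149] crate [-0.035  -0.0459] head(crate)deg 0.2 tilt [-0.01 -0.61] F [-1.4 -1.6  1.6] w 0.422 q6 1.39
slide [[-0.024, 0.0, -0.001], [-0.024, 0.0, -0.001], [-0.024, 0.0, -0.001], [-0.024, 0.0, -0.001], [0.0, 0.0, -0.035], [0.0, 0.0, -0.035], [0.0, 0.0, -0.035], [0.0, 0.0, -0.035]]  angular [[0, 0, 0.0], [0, 0, 0.0], [0, 0, 0.0], [0, 0, 0.0], [0, 0, 0.0], [0, 0, 0.0], [0, 0, 0.0], [0, 0, 0.0]]
```

View pics/side5.png

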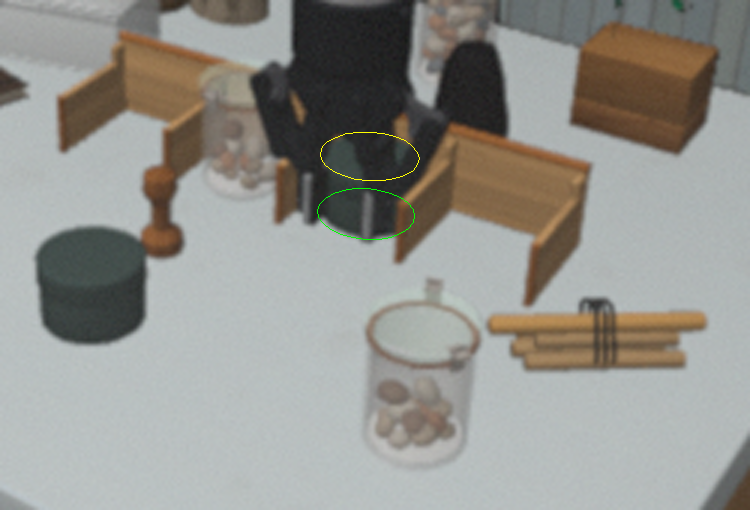

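The tin is at the back of stall 2. Now I'll retreat.

arm_command(slide=[[-0.024, 0, -0.001], [-0.024, 0, -0.001], [-0.024, 0, -0.001], [-0.024, 0, -0.001], [0, 0, -0.035], [0, 0, -0.035], [0, 0, -0.035], [0, 0, -0.035]], angular=[[0, 0, 0], [0, 0, 0], [0, 0, 0], [0, 0, 0], [0, 0, 0], [0, 0, 0], [0, 0, 0], [0, 0, 0]], hand=[0.036, 0.036, 0.036, 0.036, 0.036, 0.036, 0.036, 0.036])

```text
time: 6.05
tool_pos: [0.4745, 0.2065, 0.157]
tcp_rot: [2.999, 0.906, -0.007]
wrist_force: [0.4, 0.0, -1.2]
width: 0.421
```

Run:
```python
from h import *
show()
im=bot.read_camera("side")[:,:,::-1]
overlay("side","pics/side6.png",(230,130,480,300),[(.002,-.045,.033,.045),(-.196,.040,.033,.045),(-.194,-.181,.03,.075)],img=im)
```

```text
t 6.05 tcp [0.4745 0.2065 0.157 ] crate [-0.1374 -0.0439] head(crate)deg 0.1 tilt [-0.1  -0.55] F [ 0.4  0.  -1.2] w 0.421 q6 1.36
```

View pics/side6.png

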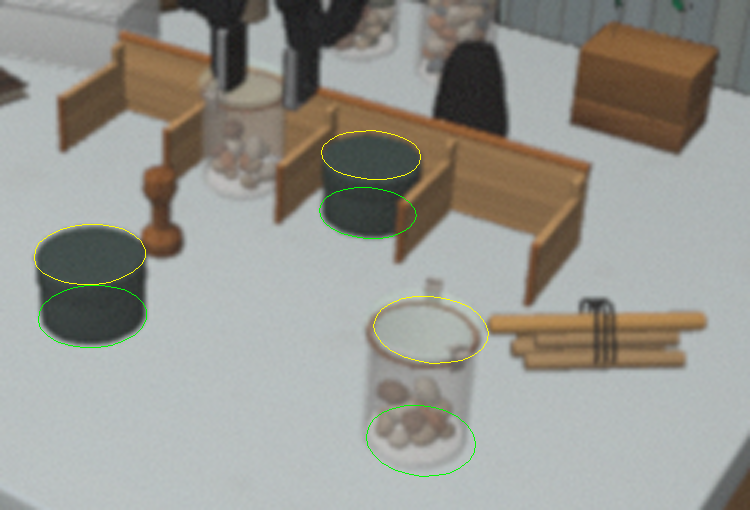

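Tin 1 is seated at the back of stall 2, matching the overlay at (-0.002+..., -0.045). Next, tin_b at (-0.196,0.040) goes to stall 0.

```bash
cat >> h.py <<'E'
def tp(x,y,h,z=.017,d=.0387,step=.01):
    a=math.radians(h); return (x-d*math.cos(a),y-d*math.sin(a),z,h,step)
E
python3 - <<'E'
from h import *
plan([tp(-.196,.040,67,.155,.062,.03),tp(-.196,.040,67,.015,.062,.03)])
E
```

```text
slide [[-0.011, -0.003, 0.001], [-0.01, -0.005, 0.001], [-0.009, -0.006, 0.001], [-0.008, -0.008, 0.001], [-0.007, -0.009, 0.001], [-0.006, -0.01, 0.001], [-0.004, -0.011, 0.001], [-0.003, -0.011, 0.001]]  angular [[0, 0, -8.4], [0, 0, -8.4], [0, 0, -8.4], [0, 0, -8.4], [0, 0, -8.4], [0, 0, -8.4], [0, 0, -8.4], [0, 0, -8.4]]
slide [[0.0, 0.0, 0.028], [0.0, 0.0, 0.028], [0.0, 0.0, 0.028], [0.0, 0.0, 0.028], [0.0, 0.0, 0.028], [0, 0, 0], [0, 0, 0], [0, 0, 0]]  angular [[0, 0, 0.0], [0, 0, 0.0], [0, 0, 0.0], [0, 0, 0.0], [0, 0, 0.0], [0, 0, 0], [0, 0, 0], [0, 0, 0]]
```

arm_command(slide=[[-0.011, -0.003, 0.001], [-0.01, -0.005, 0.001], [-0.009, -0.006, 0.001], [-0.008, -0.008, 0.001], [-0.007, -0.009, 0.001], [-0.006, -0.01, 0.001], [-0.004, -0.011, 0.001], [-0.003, -0.011, 0.001]], angular=[[0, 0, -8.4], [0, 0, -8.4], [0, 0, -8.4], [0, 0, -8.4], [0, 0, -8.4], [0, 0, -8.4], [0, 0, -8.4], [0, 0, -8.4]], hand=[0.036, 0.036, 0.036, 0.036, 0.036, 0.036, 0.036, 0.036])

```text
time: 6.9
tool_pos: [0.397, 0.1846, 0.1607]
tcp_rot: [1.952, 2.432, 0.04]
wrist_force: [-0.1, -0.1, 0.2]
width: 0.422
```

Run:
```python
from h import *
show()
plan([tp(-.196,.040,67,.14,.062,.03),tp(-.196,.040,67,.017,.062,.025)])
```

```text
t 6.90 tcp [0.397  0.1846 0.1607] crate [-0.2142 -0.0194] head(crate)deg 69.0 tilt [1.96 0.33] F [-0.1 -0.1  0.2] w 0.422 q6 0.17
slide [[0.0, -0.006, 0.021], [0.0, 0.0, 0.025], [0.0, 0.0, 0.025], [0.0, 0.0, 0.025], [0.0, 0.0, 0.025], [0.0, 0.0, 0.025], [0, 0, 0], [0, 0, 0]]  angular [[0, 0, 2.0], [0, 0, 0.0], [0, 0, 0.0], [0, 0, 0.0], [0, 0, 0.0], [0, 0, 0.0], [0, 0, 0], [0, 0, 0]]
```

```bash
cat >> h.py <<'E'
def level():
    p,R,s=pose(); z=R[:,2]; w=np.cross(z,[0,0,-1]); print("level (deg, tool)",np.degrees(R.T@w).round(2))
E
python3 - <<'E'
from h import *
level()
E
```

```text
level (deg, tool) [ 1.98  0.1  -0.  ]
```

arm_command(slide=[[0, -0.006, 0.021], [0, 0, 0.025], [0, 0, 0.025], [0, 0, 0.025], [0, 0, 0.025], [0, 0, 0.018], [0, 0, 0], [0, 0, 0]], angular=[[2, 0, 2], [0, 0, 0], [0, 0, 0], [0, 0, 0], [0, 0, 0], [0, 0, 0], [0, 0, 0], [0, 0, 0]], hand=[0.036, 0.036, 0.036, 0.036, 0.036, 0.036, 0.036, 0.036])

```text
time: 7.7
tool_pos: [0.3961, 0.1856, 0.0198]
tcp_rot: [2.002, 2.41, 0.025]
wrist_force: [0.5, 0.2, 1.5]
width: 0.422
```

Run:
```python
from h import *
show();level()
overlay("side","pics/side7.png",(180,130,430,300),[(-.196,.040,.033,.045),(-.112,.047,.014,.062)])
P=[tp(-.196,.04,67,d=.05),tp(-.180,.079,67),tp(-.170,.101,60),tp(-.162,.113,50),tp(-.152,.123,38),tp(-.142,.129,25),tp(-.130,.133,12),tp(-.118,.135,0),tp(.001,.135,0)]
plan(P)
```

```text
t 7.70 tcp [0.3961 0.1856 0.0198] crate [-0.2143 -0.0181] head(crate)deg 67.1 tilt [0.97 0.4 ] F [0.5 0.2 1.5] w 0.422 q6 0.20
level (deg, tool) [ 1.03 -0.22 -0.  ]
slide [[0.005, -0.003, 0.001], [0.005, -0.003, 0.001], [0.009, 0.0, 0.0], [0.009, 0.0, 0.0], [0.009, 0.0, 0.0], [0.009, 0.0, 0.0], [0.009, 0.0, 0.0], [0.009, 0.0, 0.0]]  angular [[0, 0, 0.0], [0, 0, 0.0], [0, 0, 0.0], [0, 0, 0.0], [0, 0, 0.0], [0, 0, 0.0], [0, 0, 0.0], [0, 0, 0.0]]
slide [[0.008, -0.001, 0.0], [0.008, -0.002, 0.0], [0.008, -0.002, 0.0], [0.007, -0.003, 0.0], [0.007, -0.004, 0.0], [0.007, -0.003, 0.0], [0.007, -0.004, 0.0], [0.006, -0.004, 0.0]]  angular [[0, 0, 2.3], [0, 0, 2.3], [0, 0, 2.3], [0, 0, 5.0], [0, 0, 5.0], [0, 0, 6.0], [0, 0, 6.0], [0, 0, 6.5]]
slide [[0.006, -0.004, 0.0], [0.007, -0.004, 0.0], [0.006, -0.004, 0.0], [0.006, -0.004, 0.0], [0.006, -0.004, 0.0], [0.01, 0.0, 0.0], [0.01, 0.0, 0.0], [0.01, 0.0, 0.0]]  angular [[0, 0, 6.5], [0, 0, 6.5], [0, 0, 6.5], [0, 0, 6.0], [0, 0, 6.0], [0, 0, 0.0], [0, 0, 0.0], [0, 0, 0.0]]
slide [[0.01, 0.0, 0.0], [0.01, 0.0, 0.0], [0.01, 0.0, 0.0], [0.01, 0.0, 0.0], [0.01, 0.0, 0.0], [0.01, 0.0, 0.0], [0.01, 0.0, 0.0], [0.01, 0.0, 0.0]]  angular [[0, 0, 0.0], [0, 0, 0.0], [0, 0, 0.0], [0, 0, 0.0], [0, 0, 0.0], [0, 0, 0.0], [0, 0, 0.0], [0, 0, 0.0]]
slide [[0.01, 0.0, 0.0], [0, 0, 0], [0, 0, 0], [0, 0, 0], [0, 0, 0], [0, 0, 0], [0, 0, 0], [0, 0, 0]]  angular [[0, 0, 0.0], [0, 0, 0], [0, 0, 0], [0, 0, 0], [0, 0, 0], [0, 0, 0], [0, 0, 0], [0, 0, 0]]
```

View pics/side7.png

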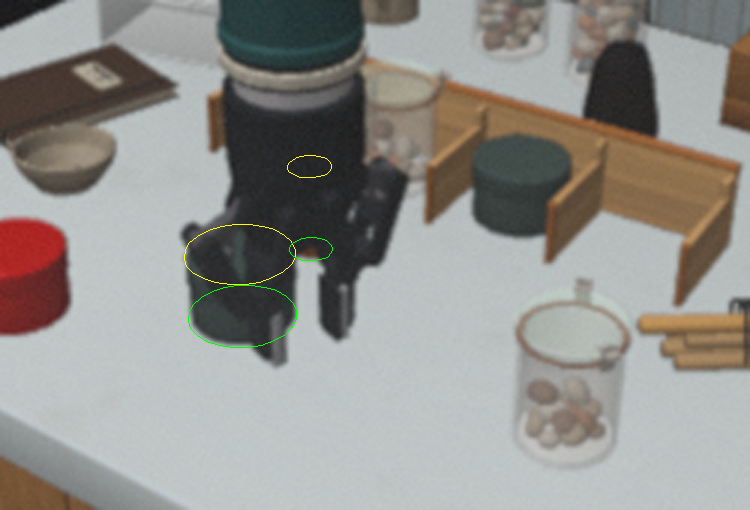

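The hand is just right of the tin, with one finger on each side of the push line. The stamp is hidden behind the hand, but the geometry gives about 0.1 m clearance. Pushing.

arm_command(slide=[[0.005, -0.003, 0.001], [0.005, -0.003, 0.001], [0.009, 0, 0.001], [0.009, 0, 0], [0.009, 0, 0], [0.009, 0, 0], [0.009, 0, 0], [0.009, 0, 0]], angular=[[1, 0, 0], [0, 0, 0], [0, 0, 0], [0, 0, 0], [0, 0, 0], [0, 0, 0], [0, 0, 0], [0, 0, 0]], hand=[0.036, 0.036, 0.036, 0.036, 0.036, 0.036, 0.036, 0.036])

```text
time: 8.55
tool_pos: [0.3803, 0.2541, 0.0212]
tcp_rot: [2.007, 2.416, 0.015]
wrist_force: [-0.3, -0.8, -0.9]
width: 0.42
```

Run:
```python
from h import *
show();level()
p,R,s=pose(); c=w2c(CR,p[:2]); h=math.atan2(R[1,0],R[0,0])-CR[2]; t=c+.0387*np.array([math.cos(h),math.sin(h)]); print("tin pred",t)
overlay("side","pics/side8.png",(180,130,430,300),[(*t,.033,.045),(-.112,.047,.014,.062)])
P=[tp(-.170,.101,60),tp(-.162,.113,50),tp(-.152,.123,38),tp(-.142,.129,25),tp(-.130,.133,12),tp(-.118,.135,0),tp(.001,.135,0)]
plan(P)
```

```text
t 8.55 tcp [0.3803 0.2541 0.0212] crate [-0.1897  0.0477] head(crate)deg 67.1 tilt [0.37 0.41] F [-0.3 -0.8 -0.9] w 0.420 q6 0.34
level (deg, tool) [ 0.44 -0.34 -0.  ]
tin pred [-0.17461597  0.08331194]
slide [[0.009, -0.004, 0.002], [0.008, -0.004, 0.002], [0.007, -0.003, 0.0], [0.007, -0.004, 0.0], [0.007, -0.003, 0.0], [0.007, -0.004, 0.0], [0.006, -0.004, 0.0], [0.006, -0.004, 0.0]]  angular [[0, 0, 3.5], [0, 0, 3.5], [0, 0, 5.0], [0, 0, 5.0], [0, 0, 6.0], [0, 0, 6.0], [0, 0, 6.5], [0, 0, 6.5]]
slide [[0.007, -0.004, 0.0], [0.006, -0.004, 0.0], [0.006, -0.004, 0.0], [0.006, -0.004, 0.0], [0.01, 0.0, 0.0], [0.01, 0.0, 0.0], [0.01, 0.0, 0.0], [0.01, 0.0, 0.0]]  angular [[0, 0, 6.5], [0, 0, 6.5], [0, 0, 6.0], [0, 0, 6.0], [0, 0, 0.0], [0, 0, 0.0], [0, 0, 0.0], [0, 0, 0.0]]
slide [[0.01, 0.0, 0.0], [0.01, 0.0, 0.0], [0.01, 0.0, 0.0], [0.01, 0.0, 0.0], [0.01, 0.0, 0.0], [0.01, 0.0, 0.0], [0.01, 0.0, 0.0], [0.01, 0.0, 0.0]]  angular [[0, 0, 0.0], [0, 0, 0.0], [0, 0, 0.0], [0, 0, 0.0], [0, 0, 0.0], [0, 0, 0.0], [0, 0, 0.0], [0, 0, 0.0]]
```

View pics/side8.png

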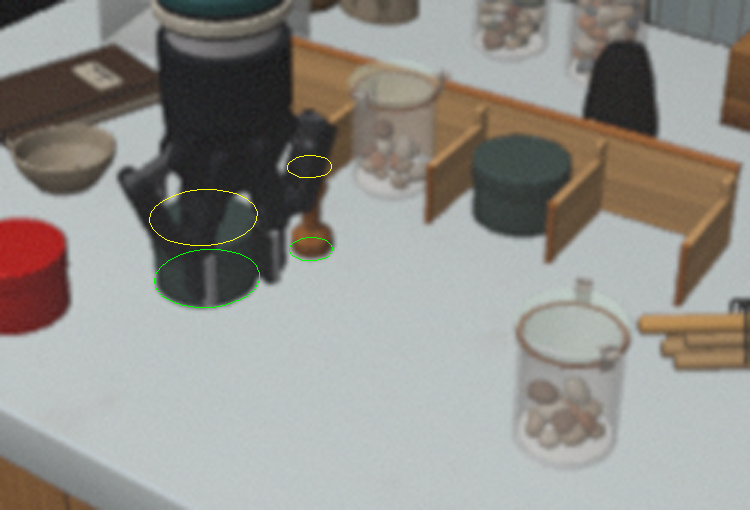

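Tin and overlay agree. I'll shift the curve a little toward -x to keep the right knuckle clear of the stamp.

Run:
```python
from h import *
P=[tp(-.173,.100,60,.018),tp(-.172,.113,50),tp(-.163,.124,38),tp(-.152,.131,25),tp(-.138,.135,12),tp(-.122,.136,0),tp(.001,.135,0)]
plan(P)
```

```text
slide [[0.008, -0.005, 0.002], [0.007, -0.006, 0.002], [0.006, -0.006, 0.0], [0.006, -0.007, 0.0], [0.008, -0.004, 0.0], [0.007, -0.005, 0.0], [0.007, -0.004, 0.0], [0.007, -0.004, 0.0]]  angular [[0, 0, 3.5], [0, 0, 3.5], [0, 0, 5.0], [0, 0, 5.0], [0, 0, 6.0], [0, 0, 6.0], [0, 0, 6.5], [0, 0, 6.5]]
slide [[0.008, -0.003, 0.0], [0.007, -0.004, 0.0], [0.008, -0.003, 0.0], [0.008, -0.004, 0.0], [0.009, 0.0, 0.0], [0.009, 0.0, 0.0], [0.009, 0.0, 0.0], [0.009, 0.0, 0.0]]  angular [[0, 0, 6.5], [0, 0, 6.5], [0, 0, 6.0], [0, 0, 6.0], [0, 0, 0.0], [0, 0, 0.0], [0, 0, 0.0], [0, 0, 0.0]]
slide [[0.009, 0.0, 0.0], [0.009, 0.0, 0.0], [0.009, 0.0, 0.0], [0.009, 0.0, 0.0], [0.009, 0.0, 0.0], [0.009, 0.0, 0.0], [0.009, 0.0, 0.0], [0.009, 0.0, 0.0]]  angular [[0, 0, 0.0], [0, 0, 0.0], [0, 0, 0.0], [0, 0, 0.0], [0, 0, 0.0], [0, 0, 0.0], [0, 0, 0.0], [0, 0, 0.0]]
slide [[0.009, 0.0, 0.0], [0, 0, 0], [0, 0, 0], [0, 0, 0], [0, 0, 0], [0, 0, 0], [0, 0, 0], [0, 0, 0]]  angular [[0, 0, 0.0], [0, 0, 0], [0, 0, 0], [0, 0, 0], [0, 0, 0], [0, 0, 0], [0, 0, 0], [0, 0, 0]]
```

arm_command(slide=[[0.008, -0.005, 0.002], [0.007, -0.006, 0.001], [0.006, -0.006, 0.001], [0.006, -0.007, 0], [0, 0, 0], [0, 0, 0], [0, 0, 0], [0, 0, 0]], angular=[[0, 0, 3.5], [0, 0, 3.5], [0, 0, 5], [0, 0, 5], [0, 0, 0], [0, 0, 0], [0, 0, 0], [0, 0, 0]], hand=[0.036, 0.036, 0.036, 0.036, 0.036, 0.036, 0.036, 0.036])

```text
time: 9.4
tool_pos: [0.3547, 0.2832, 0.0178]
tcp_rot: [-2.346, -2.089, -0.02]
wrist_force: [-0.3, -0.7, 0.6]
width: 0.423
```

```bash
cat >> h.py <<'E'
def tinov(out,d=.0387,r=.033,hh=.045,box=(180,130,430,300),cam="side"):
    p,R,s=pose(); c=w2c(CR,p[:2]); h=math.atan2(R[1,0],R[0,0])-CR[2]; t=c+d*np.array([math.cos(h),math.sin(h)]); print("obj pred",t.round(4))
    overlay(cam,out,box,[(*t,r,hh),(-.112,.047,.014,.062)])
E
python3 - <<'E'
from h import *
show();level();tinov("pics/side9.png")
P=[tp(-.163,.124,38),tp(-.152,.131,25),tp(-.138,.135,12),tp(-.122,.136,0)]
plan(P)
E
```

```text
t 9.40 tcp [0.3547 0.2832 0.0178] crate [-0.195   0.0861] head(crate)deg 49.9 tilt [0.53 0.49] F [-0.3 -0.7  0.6] w 0.423 q6 0.73
level (deg, tool) [ 0.47 -0.54  0.  ]
obj pred [-0.1701  0.1157]
slide [[0.006, -0.004, 0.0], [0.005, -0.005, 0.0], [0.007, -0.004, 0.0], [0.007, -0.004, 0.0], [0.008, -0.003, 0.0], [0.007, -0.004, 0.0], [0.008, -0.003, 0.0], [0.008, -0.004, 0.0]]  angular [[0, 0, 5.9], [0, 0, 5.9], [0, 0, 6.5], [0, 0, 6.5], [0, 0, 6.5], [0, 0, 6.5], [0, 0, 6.0], [0, 0, 6.0]]
```

View pics/side9.png

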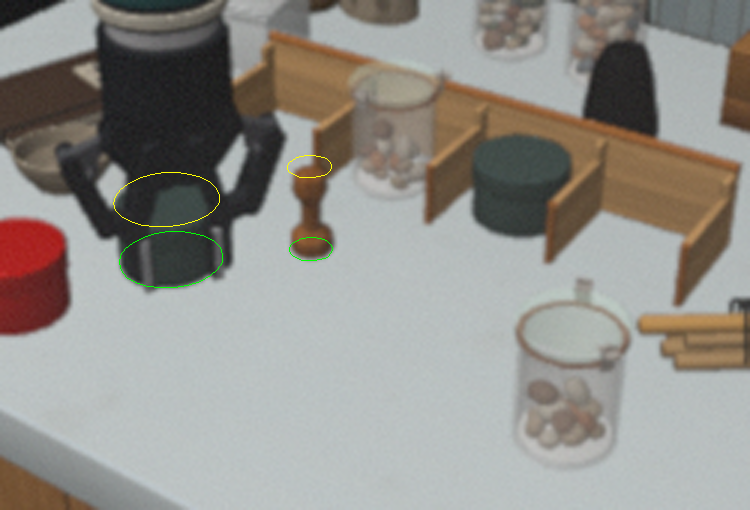

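The tin follows as predicted and the stamp is undisturbed at (310,250). Continuing the turn.

arm_command(slide=[[0.006, -0.004, 0], [0.005, -0.005, 0], [0.007, -0.004, 0], [0.007, -0.004, 0], [0.008, -0.003, 0], [0.007, -0.004, 0], [0.008, -0.003, 0], [0.008, -0.004, 0]], angular=[[0, -0.5, 5.9], [0, 0, 5.9], [0, 0, 6.5], [0, 0, 6.5], [0, 0, 6.5], [0, 0, 6.5], [0, 0, 6], [0, 0, 6]], hand=[0.036, 0.036, 0.036, 0.036, 0.036, 0.036, 0.036, 0.036])

```text
time: 10.25
tool_pos: [0.3552, 0.341, 0.0166]
tcp_rot: [3.017, 0.853, 0.002]
wrist_force: [-0.5, -0.7, 0.6]
width: 0.423
```

Run:
```python
from h import *
show();level();tinov("pics/side10.png")
plan([tp(-.122,.135,0),tp(.001,.135,0)])
```

```text
t 10.25 tcp [0.3552 0.341  0.0166] crate [-0.1627  0.1341] head(crate)deg -1.9 tilt [ 0.17 -0.32] F [-0.5 -0.7  0.6] w 0.423 q6 1.74
level (deg, tool) [0.36 0.03 0.  ]
obj pred [-0.124   0.1328]
slide [[0.0, 0.0, 0.0], [0.009, 0.0, 0.0], [0.009, 0.0, 0.0], [0.009, 0.0, 0.0], [0.009, 0.0, 0.0], [0.009, 0.0, 0.0], [0.009, 0.0, 0.0], [0.009, 0.0, 0.0]]  angular [[0, 0, -2.2], [0, 0, 0.0], [0, 0, 0.0], [0, 0, 0.0], [0, 0, 0.0], [0, 0, 0.0], [0, 0, 0.0], [0, 0, 0.0]]
slide [[0.009, 0.0, 0.0], [0.009, 0.0, 0.0], [0.009, 0.0, 0.0], [0.009, 0.0, 0.0], [0.009, 0.0, 0.0], [0.009, 0.0, 0.0], [0, 0, 0], [0, 0, 0]]  angular [[0, 0, 0.0], [0, 0, 0.0], [0, 0, 0.0], [0, 0, 0.0], [0, 0, 0.0], [0, 0, 0.0], [0, 0, 0], [0, 0, 0]]
```

View pics/side10.png

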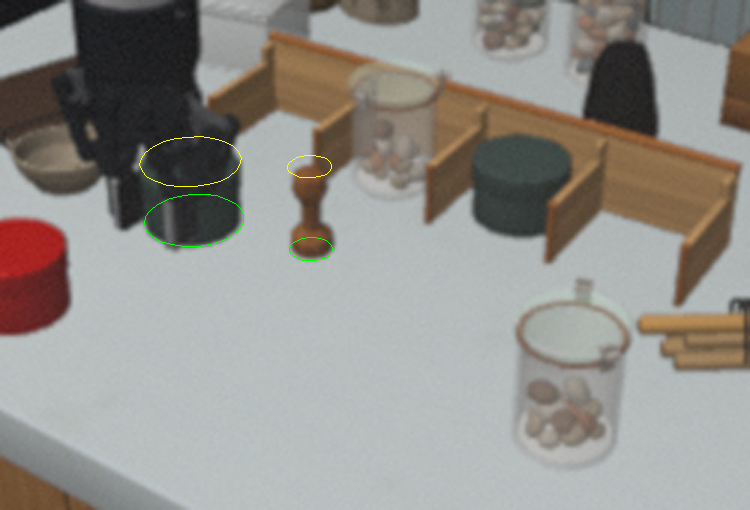

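The tin is lined up with stall 0 at (-0.124,0.133), and the bowl and stamp haven't moved. Now straight in.

arm_command(slide=[[0.002, -0.001, 0], [0.009, 0, 0], [0.009, 0, 0], [0.009, 0, 0], [0.009, 0, 0], [0.009, 0, 0], [0.009, 0, 0], [0.009, 0, 0]], angular=[[0, 0, -2], [0, 0, 0], [0, 0, 0], [0, 0, 0], [0, 0, 0], [0, 0, 0], [0, 0, 0], [0, 0, 0]], hand=[0.036, 0.036, 0.036, 0.036, 0.036, 0.036, 0.036, 0.036])

```text
time: 11.1
tool_pos: [0.4135, 0.3804, 0.0163]
tcp_rot: [2.999, 0.915, 0.001]
wrist_force: [-0.8, 0.2, 0.9]
width: 0.422
```

Run:
```python
from h import *
show();level();tinov("pics/side11.png")
plan([tp(.001,.135,0)])
```

```text
t 11.10 tcp [0.4135 0.3804 0.0163] crate [-0.0923  0.1347] head(crate)deg 0.5 tilt [ 0.14 -0.33] F [-0.8  0.2  0.9] w 0.422 q6 1.69
level (deg, tool) [0.36 0.07 0.  ]
obj pred [-0.0536  0.135 ]
slide [[0.009, 0.0, 0.0], [0.009, 0.0, 0.0], [0.009, 0.0, 0.0], [0.009, 0.0, 0.0], [0.009, 0.0, 0.0], [0.009, 0.0, 0.0], [0, 0, 0], [0, 0, 0]]  angular [[0, 0, 0.1], [0, 0, 0.1], [0, 0, 0.1], [0, 0, 0.1], [0, 0, 0.1], [0, 0, 0.1], [0, 0, 0], [0, 0, 0]]
```

View pics/side11.png

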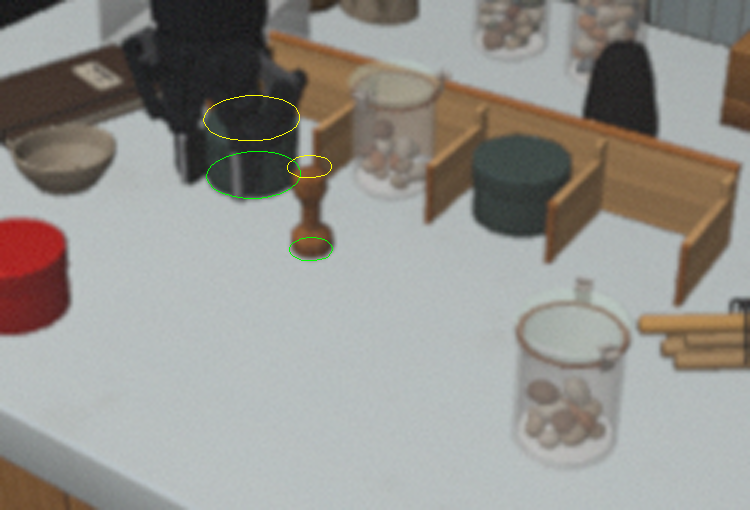

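The tin is at the mouth of stall 0, centred, with the fingers behind it. Finishing the push.

arm_command(slide=[[0.009, 0, 0], [0.009, 0, 0], [0.009, 0, 0], [0.009, 0, 0], [0.009, 0, 0], [0.008, 0, 0], [0, 0, 0], [0, 0, 0]], angular=[[0, 0, 0], [0, 0, 0], [0, 0, 0], [0, 0, 0], [0, 0, 0], [0, 0, 0], [0, 0, 0], [0, 0, 0]], hand=[0.036, 0.036, 0.036, 0.036, 0.036, 0.036, 0.036, 0.036])

```text
time: 11.95
tool_pos: [0.4605, 0.4123, 0.0158]
tcp_rot: [2.997, 0.915, -0.008]
wrist_force: [-2.5, -1.9, 3.5]
width: 0.423
```

Run:
```python
from h import *
show();level()
plan([(-.13,.135,.02,0,.025),(-.13,.135,.16,0,.04)])
```

```text
t 11.95 tcp [0.4605 0.4123 0.0158] crate [-0.0355  0.1354] head(crate)deg 0.5 tilt [-0.15 -0.53] F [-2.5 -1.9  3.5] w 0.423 q6 1.68
level (deg, tool) [ 0.36  0.43 -0.  ]
slide [[-0.024, 0.0, -0.001], [-0.024, 0.0, -0.001], [-0.024, 0.0, -0.001], [-0.024, 0.0, -0.001], [0.0, 0.0, -0.035], [0.0, 0.0, -0.035], [0.0, 0.0, -0.035], [0.0, 0.0, -0.035]]  angular [[0, 0, 0.1], [0, 0, 0.1], [0, 0, 0.1], [0, 0, 0.1], [0, 0, 0.0], [0, 0, 0.0], [0, 0, 0.0], [0, 0, 0.0]]
```

arm_command(slide=[[-0.024, 0, -0.001], [-0.024, 0, -0.001], [-0.024, 0, -0.001], [-0.024, 0, -0.001], [0, 0, -0.035], [0, 0, -0.035], [0, 0, -0.035], [0, 0, -0.035]], angular=[[0, 0, 0], [0, 0, 0], [0, 0, 0], [0, 0, 0], [0, 0, 0], [0, 0, 0], [0, 0, 0], [0, 0, 0]], hand=[0.036, 0.036, 0.036, 0.036, 0.036, 0.036, 0.036, 0.036])

```text
time: 12.75
tool_pos: [0.3782, 0.357, 0.1583]
tcp_rot: [2.995, 0.915, -0.011]
wrist_force: [0.5, 0.9, -0.0]
width: 0.422
```

Run:
```python
from h import *
show();level()
overlay("top","pics/top12.png",(330,120,450,270),[(-.195,-.178,.03,.08)],s=4)
overlay("side","pics/side12.png",(180,130,430,300),[(-.195,-.178,.03,.08),(.002,.135,.033,.045),(-.112,.047,.014,.062)])
```

```text
t 12.75 tcp [0.3782 0.357  0.1583] crate [-0.1347  0.1347] head(crate)deg 0.5 tilt [-0.21 -0.66] F [ 0.5  0.9 -0. ] w 0.422 q6 1.69
level (deg, tool) [ 0.43  0.54 -0.  ]
```

View pics/top12.png

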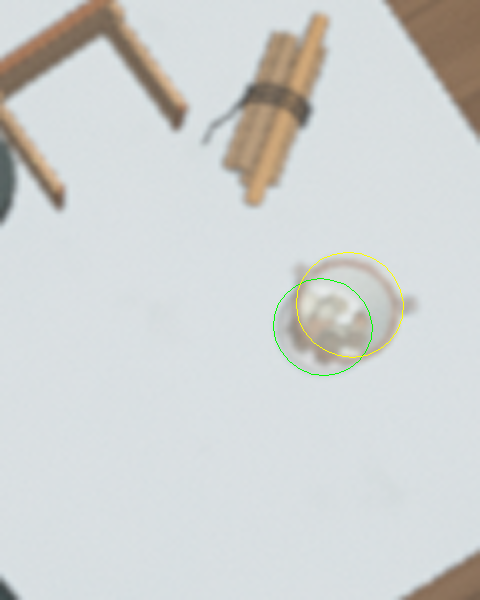

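View pics/side12.png

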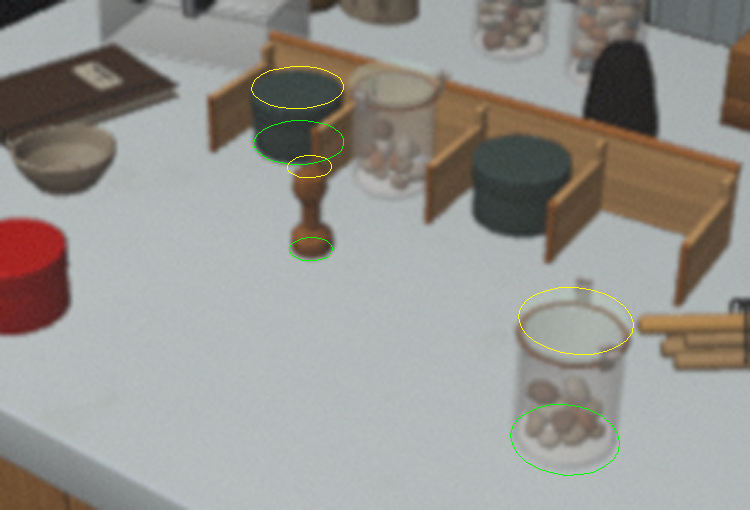

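Tin_b is seated in stall 0, and the stamp and bowl are unmoved. The jar is at about (-0.195,-0.178), with its rear clip near crate direction -120°. I'll push at heading 60° so the clip sits between the fingers.

Run:
```python
from h import *
J=(-.195,-.178,60)
plan([tp(*J,z=.16,d=.064,step=.04),tp(*J,z=.036,d=.064,step=.03)])
```

```text
slide [[-0.01, 0.037, 0.0], [-0.014, 0.036, 0.0], [-0.017, 0.034, 0.0], [-0.021, 0.032, 0.0], [-0.024, 0.03, 0.0], [-0.027, 0.027, 0.0], [-0.03, 0.024, 0.0], [-0.032, 0.021, 0.0]]  angular [[0, 0, -6.0], [0, 0, -6.0], [0, 0, -6.0], [0, 0, -6.0], [0, 0, -6.0], [0, 0, -6.0], [0, 0, -6.0], [0, 0, -6.0]]
slide [[-0.034, 0.017, 0.0], [-0.036, 0.014, 0.0], [0.0, 0.0, 0.025], [0.0, 0.0, 0.025], [0.0, 0.0, 0.025], [0.0, 0.0, 0.025], [0.0, 0.0, 0.025], [0, 0, 0]]  angular [[0, 0, -6.0], [0, 0, -6.0], [0, 0, 0.0], [0, 0, 0.0], [0, 0, 0.0], [0, 0, 0.0], [0, 0, 0.0], [0, 0, 0]]
```

arm_command(slide=[[-0.01, 0.037, 0], [-0.014, 0.036, 0], [-0.017, 0.034, 0], [-0.021, 0.032, 0], [-0.024, 0.03, 0], [-0.027, 0.027, 0], [-0.03, 0.024, 0], [-0.032, 0.021, 0]], angular=[[0, 0, -6], [0, 0, -6], [0, 0, -6], [0, 0, -6], [0, 0, -6], [0, 0, -6], [0, 0, -6], [0, 0, -6]], hand=[0.036, 0.036, 0.036, 0.036, 0.036, 0.036, 0.036, 0.036])

```text
time: 13.65
tool_pos: [0.4934, 0.0684, 0.1653]
tcp_rot: [2.319, 2.104, 0.027]
wrist_force: [0.5, 0.8, -0.5]
width: 0.422
```

Run:
```python
from h import *
show();level()
J=(-.195,-.178,60)
plan([tp(*J,z=.15,d=.064,step=.04),tp(*J,z=.036,d=.064,step=.03)])
```

```text
t 13.65 tcp [0.4934 0.0684 0.1653] crate [-0.1979 -0.1695] head(crate)deg 50.9 tilt [1.13 0.23] F [ 0.5  0.8 -0.5] w 0.422 q6 0.18
level (deg, tool) [ 1.1  -0.33 -0.  ]
slide [[-0.034, 0.009, 0.008], [-0.035, 0.006, 0.008], [0.0, 0.0, 0.028], [0.0, 0.0, 0.028], [0.0, 0.0, 0.028], [0.0, 0.0, 0.028], [0, 0, 0], [0, 0, 0]]  angular [[0, 0, -4.5], [0, 0, -4.5], [0, 0, 0.0], [0, 0, 0.0], [0, 0, 0.0], [0, 0, 0.0], [0, 0, 0], [0, 0, 0]]
```

arm_command(slide=[[-0.034, 0.009, 0], [-0.035, 0.006, 0], [0, 0, 0], [0, 0, 0], [0, 0, 0], [0, 0, 0], [0, 0, 0], [0, 0, 0]], angular=[[1.1, 0, -4.5], [0, 0, -4.5], [0, 0, 0], [0, 0, 0], [0, 0, 0], [0, 0, 0], [0, 0, 0], [0, 0, 0]], hand=[0.036, 0.036, 0.036, 0.036, 0.036, 0.036, 0.036, 0.036])

```text
time: 14.45
tool_pos: [0.507, -0.0064, 0.1626]
tcp_rot: [-2.149, -2.29, -0.008]
wrist_force: [0.2, -0.3, 0.1]
width: 0.425
```

Run:
```python
from h import *
show();level()
J=(-.195,-.178,60)
plan([tp(*J,z=.15,d=.064,step=.04),tp(*J,z=.036,d=.064,step=.03)])
```

```text
t 14.45 tcp [ 0.507  -0.0064  0.1626] crate [-0.2279 -0.2394] head(crate)deg 60.1 tilt [0.18 0.25] F [ 0.2 -0.3  0.1] w 0.425 q6 -0.13
level (deg, tool) [ 0.2  -0.24  0.  ]
slide [[0.006, -0.002, 0.013], [0.0, 0.0, 0.028], [0.0, 0.0, 0.028], [0.0, 0.0, 0.028], [0.0, 0.0, 0.028], [0, 0, 0], [0, 0, 0], [0, 0, 0]]  angular [[0, 0, 0.1], [0, 0, 0.0], [0, 0, 0.0], [0, 0, 0.0], [0, 0, 0.0], [0, 0, 0], [0, 0, 0], [0, 0, 0]]
```

arm_command(slide=[[0, -0.001, 0.013], [0, 0, 0.025], [0, 0, 0.025], [0, 0, 0.025], [0, 0, 0.02], [0, 0, 0.015], [0, 0, 0], [0, 0, 0]], angular=[[0, 0, 0], [0, 0, 0], [0, 0, 0], [0, 0, 0], [0, 0, 0], [0, 0, 0], [0, 0, 0], [0, 0, 0]], hand=[0.036, 0.036, 0.036, 0.036, 0.036, 0.036, 0.036, 0.036])

```text
time: 15.25
tool_pos: [0.5046, -0.0025, 0.0316]
tcp_rot: [-2.144, -2.296, -0.009]
wrist_force: [0.2, -0.1, -0.6]
width: 0.42
```

Run:
```python
from h import *
show();level()
tinov("pics/side13.png",d=.07,r=.03,hh=.08,box=(280,140,480,330))
P=[tp(-.195,-.178,60,z=.035,d=.048),tp(-.170,-.135,60,z=.035,d=.035)]
plan(P,step=.009)
```

```text
t 15.25 tcp [ 0.5046 -0.0025  0.0316] crate [-0.2277 -0.2349] head(crate)deg 60.4 tilt [0.18 0.27] F [ 0.2 -0.1 -0.6] w 0.420 q6 -0.13
level (deg, tool) [ 0.2  -0.25  0.  ]
obj pred [-0.1932 -0.174 ]
slide [[0.009, 0.0, -0.002], [0.009, 0.0, -0.002], [0.009, 0.0, 0.0], [0.009, 0.0, 0.0], [0.009, 0.0, 0.0], [0.009, 0.0, 0.0], [0.009, 0.0, 0.0], [0.009, 0.0, 0.0]]  angular [[0, 0, 0.2], [0, 0, 0.2], [0, 0, 0.0], [0, 0, 0.0], [0, 0, 0.0], [0, 0, 0.0], [0, 0, 0.0], [0, 0, 0.0]]
slide [[0.009, 0.0, 0.0], [0, 0, 0], [0, 0, 0], [0, 0, 0], [0, 0, 0], [0, 0, 0], [0, 0, 0], [0, 0, 0]]  angular [[0, 0, 0.0], [0, 0, 0], [0, 0, 0], [0, 0, 0], [0, 0, 0], [0, 0, 0], [0, 0, 0], [0, 0, 0]]
```

View pics/side13.png

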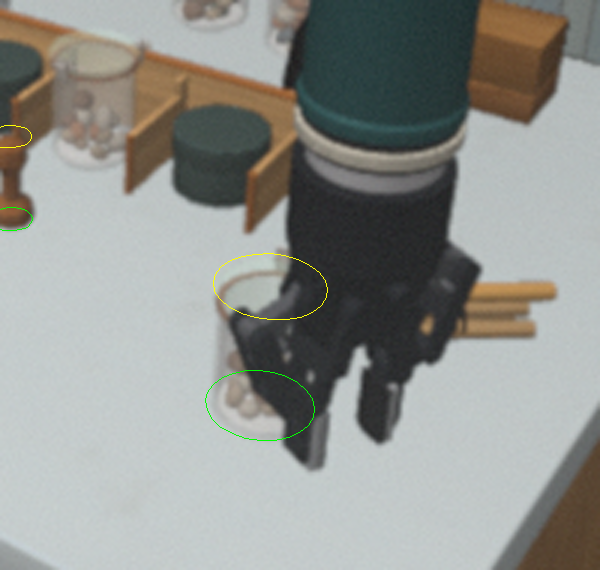

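The jar stands just ahead of the finger gap, with the hand's body above the lid and the sticks clear. Pushing slowly.

arm_command(slide=[[0.008, 0, -0.002], [0.008, 0, -0.001], [0.008, 0, 0], [0.007, 0, 0], [0.007, 0, 0], [0.007, 0, 0], [0, 0, 0], [0, 0, 0]], angular=[[0, 0, 0], [0, 0, 0], [0, 0, 0], [0, 0, 0], [0, 0, 0], [0, 0, 0], [0, 0, 0], [0, 0, 0]], hand=[0.036, 0.036, 0.036, 0.036, 0.036, 0.036, 0.036, 0.036])

```text
time: 16.1
tool_pos: [0.504, 0.047, 0.0391]
tcp_rot: [2.139, 2.295, 0.016]
wrist_force: [0.4, -2.1, -0.1]
width: 0.42
```

Run:
```python
from h import *
show();level()
tinov("pics/side14.png",d=.035,r=.03,hh=.075,box=(280,140,480,330))
P=[tp(-.170,-.135,60,z=.034,d=.035)]
plan(P,step=.009)
```

```text
t 16.10 tcp [0.504  0.047  0.0391] crate [-0.2009 -0.1932] head(crate)deg 60.5 tilt [0.6  0.24] F [ 0.4 -2.1 -0.1] w 0.420 q6 -0.03
level (deg, tool) [ 0.61 -0.2  -0.  ]
obj pred [-0.1836 -0.1627]
slide [[0.008, -0.001, 0.001], [0.008, -0.001, 0.001], [0.008, -0.001, 0.001], [0.008, -0.001, 0.001], [0, 0, 0], [0, 0, 0], [0, 0, 0], [0, 0, 0]]  angular [[0, 0, 0.1], [0, 0, 0.1], [0, 0, 0.1], [0, 0, 0.1], [0, 0, 0], [0, 0, 0], [0, 0, 0], [0, 0, 0]]
```

View pics/side14.png

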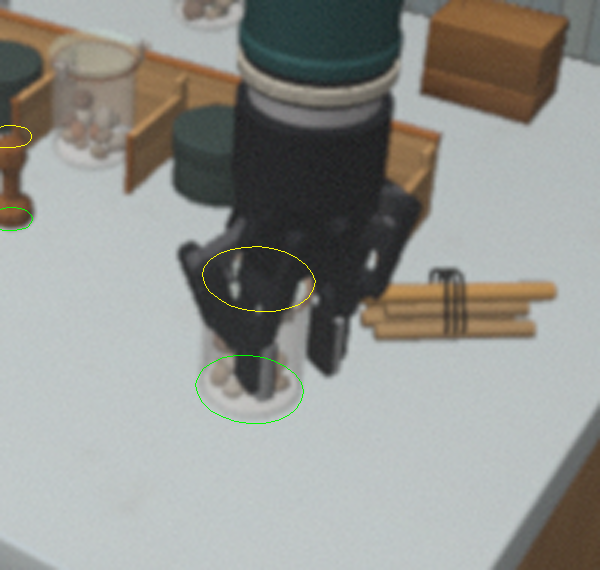

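The jar is upright and moving as predicted, and the sticks are clear. Continuing.

arm_command(slide=[[0.008, -0.001, 0.002], [0.008, -0.001, 0.001], [0.008, 0, 0.001], [0.007, 0, 0], [0, 0, 0], [0, 0, 0], [-0.012, 0, 0], [-0.02, 0, 0]], angular=[[0.6, 0, 0], [0, 0, 0], [0, 0, 0], [0, 0, 0], [0, 0, 0], [0, 0, 0], [0, 0, 0], [0, 0, 0]], hand=[0.036, 0.036, 0.036, 0.036, 0.036, 0.036, 0.036, 0.036])

```text
time: 16.95
tool_pos: [0.5028, 0.0483, 0.0353]
tcp_rot: [-2.138, -2.3, -0.005]
wrist_force: [-0.3, -0.0, -0.3]
width: 0.419
```

Run:
```python
from h import *
show();level()
im=bot.read_camera("side")[:,:,::-1]
overlay("side","pics/side15.png",(280,140,480,330),[(-.170,-.135,.03,.075)],img=im)
overlay("top","pics/top15.png",(330,120,450,270),[(-.170,-.135,.03,.075)],s=4)
```

```text
t 16.95 tcp [0.5028 0.0483 0.0353] crate [-0.2011 -0.1915] head(crate)deg 60.7 tilt [0.05 0.19] F [-0.3 -0.  -0.3] w 0.419 q6 -0.03
level (deg, tool) [ 0.06 -0.19  0.  ]
```

View pics/side15.png

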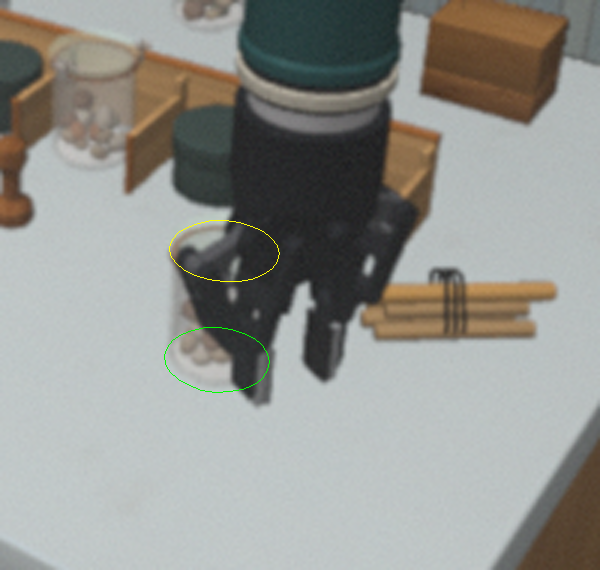

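View pics/top15.png

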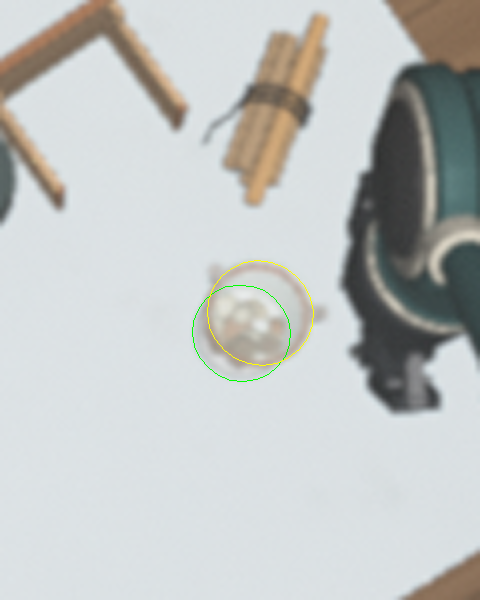

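The jar stands upright at about (-0.168,-0.135), in line with stall 3. Next I'll swing around behind it at a safe radius, with a narrower gap to miss the clip.

Run:
```python
from h import *
J=(-.168,-.135)
plan([tp(*J,60,z=.035,d=.075,step=.02),tp(*J,45,z=.035,d=.072,step=.02),tp(*J,30,z=.035,d=.072,step=.02),tp(*J,15,z=.035,d=.072,step=.02),tp(*J,0,z=.035,d=.072,step=.02)])
```

```text
slide [[-0.008, 0.0, 0.0], [0.003, -0.009, 0.0], [0.001, -0.01, 0.0], [0.001, -0.009, 0.0], [0.0, -0.009, 0.0], [0.001, -0.009, 0.0], [0.0, -0.009, 0.0], [0.001, -0.009, 0.0]]  angular [[0, 0, 0.5], [0, 0, 7.5], [0, 0, 7.5], [0, 0, 7.5], [0, 0, 7.5], [0, 0, 7.5], [0, 0, 7.5], [0, 0, 7.5]]
slide [[0.0, -0.009, 0.0], [0, 0, 0], [0, 0, 0], [0, 0, 0], [0, 0, 0], [0, 0, 0], [0, 0, 0], [0, 0, 0]]  angular [[0, 0, 7.5], [0, 0, 0], [0, 0, 0], [0, 0, 0], [0, 0, 0], [0, 0, 0], [0, 0, 0], [0, 0, 0]]
```

arm_command(slide=[[-0.01, 0, 0], [0.001, -0.009, 0], [0.001, -0.01, 0], [0.001, -0.009, 0], [0, -0.009, 0], [0.001, -0.009, 0], [0, -0.009, 0], [0, -0.009, 0]], angular=[[0, 0, 0.5], [0, 0, 7.5], [0, 0, 7.5], [0, 0, 7.5], [0, 0, 7.5], [0, 0, 7.5], [0, 0, 7.5], [0, 0, 7.5]], hand=[0.026, 0.026, 0.026, 0.026, 0.026, 0.026, 0.026, 0.026])

```text
time: 17.85
tool_pos: [0.4435, 0.0574, 0.0341]
tcp_rot: [-2.963, -1.032, 0.001]
wrist_force: [1.0, 0.4, -0.7]
width: 0.307
```

Run:
```python
from h import *
show();level()
J=(-.168,-.135)
plan([tp(*J,0,z=.034,d=.06),tp(0.0,-.135,0,z=.034,d=.038,step=.0095)])
```

```text
t 17.85 tcp [0.4435 0.0574 0.0341] crate [-0.2455 -0.1512] head(crate)deg 4.9 tilt [-0.11  0.22] F [ 1.   0.4 -0.7] w 0.307 q6 0.97
level (deg, tool) [-0.24 -0.05 -0.  ]
slide [[0.006, -0.005, 0.0], [0.006, -0.005, 0.0], [0.006, -0.005, 0.0], [0.01, 0.0, 0.0], [0.01, 0.0, 0.0], [0.01, 0.0, 0.0], [0.01, 0.0, 0.0], [0.01, 0.0, 0.0]]  angular [[0, 0, 1.6], [0, 0, 1.6], [0, 0, 1.6], [0, 0, 0.0], [0, 0, 0.0], [0, 0, 0.0], [0, 0, 0.0], [0, 0, 0.0]]
slide [[0.01, 0.0, 0.0], [0.01, 0.0, 0.0], [0.01, 0.0, 0.0], [0.01, 0.0, 0.0], [0.01, 0.0, 0.0], [0.01, 0.0, 0.0], [0.01, 0.0, 0.0], [0.01, 0.0, 0.0]]  angular [[0, 0, 0.0], [0, 0, 0.0], [0, 0, 0.0], [0, 0, 0.0], [0, 0, 0.0], [0, 0, 0.0], [0, 0, 0.0], [0, 0, 0.0]]
slide [[0.01, 0.0, 0.0], [0.01, 0.0, 0.0], [0.01, 0.0, 0.0], [0.01, 0.0, 0.0], [0.01, 0.0, 0.0], [0.01, 0.0, 0.0], [0.01, 0.0, 0.0], [0, 0, 0]]  angular [[0, 0, 0.0], [0, 0, 0.0], [0, 0, 0.0], [0, 0, 0.0], [0, 0, 0.0], [0, 0, 0.0], [0, 0, 0.0], [0, 0, 0]]
```

arm_command(slide=[[0.003, -0.005, 0], [0.003, -0.005, 0], [0.003, -0.005, 0], [0.005, 0, 0], [0.009, 0, 0], [0.009, 0, 0], [0.009, 0, 0], [0, 0, 0]], angular=[[0, 0, 1.6], [0, 0, 1.6], [0, 0, 1.6], [0, 0, 0], [0, 0, 0], [0, 0, 0], [0, 0, 0], [0, 0, 0]], hand=[0.026, 0.026, 0.026, 0.026, 0.026, 0.026, 0.026, 0.026])

```text
time: 18.65
tool_pos: [0.4691, 0.0927, 0.0334]
tcp_rot: [-3.006, -0.895, 0.004]
wrist_force: [-0.0, -0.1, 1.0]
width: 0.302
```

Run:
```python
from h import *
show();level()
overlay("side","pics/side16.png",(280,140,480,330),[(-.168,-.135,.03,.075)])
plan([tp(0.0,-.135,0,z=.033,d=.038,step=.0095)])
```

```text
t 18.65 tcp [0.4691 0.0927 0.0334] crate [-0.2048 -0.1358] head(crate)deg -0.3 tilt [-0.24  0.26] F [-0.  -0.1  1. ] w 0.302 q6 1.13
level (deg, tool) [-0.35  0.06  0.  ]
slide [[0.009, 0.0, 0.0], [0.009, 0.0, 0.0], [0.009, 0.0, 0.0], [0.009, 0.0, 0.0], [0.009, 0.0, 0.0], [0.009, 0.0, 0.0], [0.009, 0.0, 0.0], [0.009, 0.0, 0.0]]  angular [[0, 0, 0.0], [0, 0, 0.0], [0, 0, 0.0], [0, 0, 0.0], [0, 0, 0.0], [0, 0, 0.0], [0, 0, 0.0], [0, 0, 0.0]]
slide [[0.009, 0.0, 0.0], [0.009, 0.0, 0.0], [0.009, 0.0, 0.0], [0.009, 0.0, 0.0], [0.009, 0.0, 0.0], [0.009, 0.0, 0.0], [0.009, 0.0, 0.0], [0.009, 0.0, 0.0]]  angular [[0, 0, 0.0], [0, 0, 0.0], [0, 0, 0.0], [0, 0, 0.0], [0, 0, 0.0], [0, 0, 0.0], [0, 0, 0.0], [0, 0, 0.0]]
slide [[0.009, 0.0, 0.0], [0.009, 0.0, 0.0], [0, 0, 0], [0, 0, 0], [0, 0, 0], [0, 0, 0], [0, 0, 0], [0, 0, 0]]  angular [[0, 0, 0.0], [0, 0, 0.0], [0, 0, 0], [0, 0, 0], [0, 0, 0], [0, 0, 0], [0, 0, 0], [0, 0, 0]]
```

View pics/side16.png

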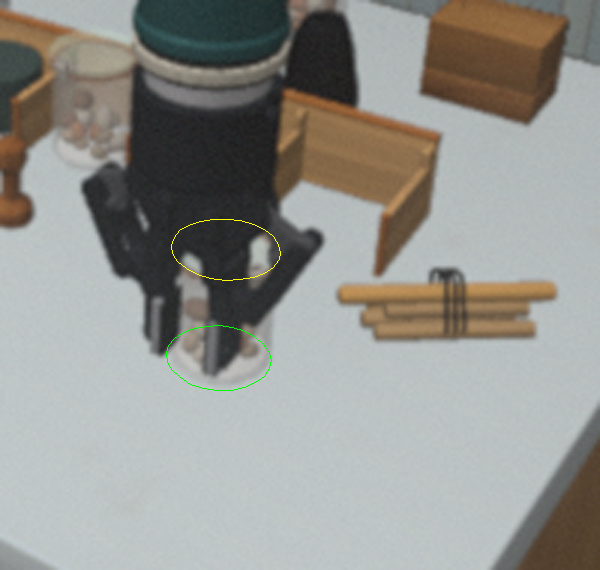

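The hand is right behind the jar and centred on it. Pushing toward stall 3.

arm_command(slide=[[0.008, 0, 0], [0.009, 0, 0], [0.009, 0, 0], [0.009, 0, 0], [0.009, 0, 0], [0.009, 0, 0], [0.009, 0, 0], [0.006, 0, 0]], angular=[[0, 0, 0], [0, 0, 0], [0, 0, 0], [0, 0, 0], [0, 0, 0], [0, 0, 0], [0, 0, 0], [0, 0, 0]], hand=[0.026, 0.026, 0.026, 0.026, 0.026, 0.026, 0.026, 0.026])

```text
time: 19.5
tool_pos: [0.5276, 0.1318, 0.0318]
tcp_rot: [-3.006, -0.895, 0.014]
wrist_force: [-1.9, -1.5, 1.7]
width: 0.306
```

Run:
```python
from h import *
show();level()
tinov("pics/side17.png",d=.038,r=.03,hh=.075,box=(280,120,480,310))
plan([tp(0.0,-.135,0,z=.033,d=.038,step=.0095)])
```

```text
t 19.50 tcp [0.5276 0.1318 0.0318] crate [-0.1343 -0.1355] head(crate)deg -0.3 tilt [-0.57  0.16] F [-1.9 -1.5  1.7] w 0.306 q6 1.18
level (deg, tool) [-0.45  0.39 -0.  ]
obj pred [-0.0963 -0.1357]
slide [[0.009, 0.0, 0.0], [0.009, 0.0, 0.0], [0.009, 0.0, 0.0], [0.009, 0.0, 0.0], [0.009, 0.0, 0.0], [0.009, 0.0, 0.0], [0.009, 0.0, 0.0], [0.009, 0.0, 0.0]]  angular [[0, 0, 0.0], [0, 0, 0.0], [0, 0, 0.0], [0, 0, 0.0], [0, 0, 0.0], [0, 0, 0.0], [0, 0, 0.0], [0, 0, 0.0]]
slide [[0.009, 0.0, 0.0], [0.009, 0.0, 0.0], [0.009, 0.0, 0.0], [0, 0, 0], [0, 0, 0], [0, 0, 0], [0, 0, 0], [0, 0, 0]]  angular [[0, 0, 0.0], [0, 0, 0.0], [0, 0, 0.0], [0, 0, 0], [0, 0, 0], [0, 0, 0], [0, 0, 0], [0, 0, 0]]
```

View pics/side17.png

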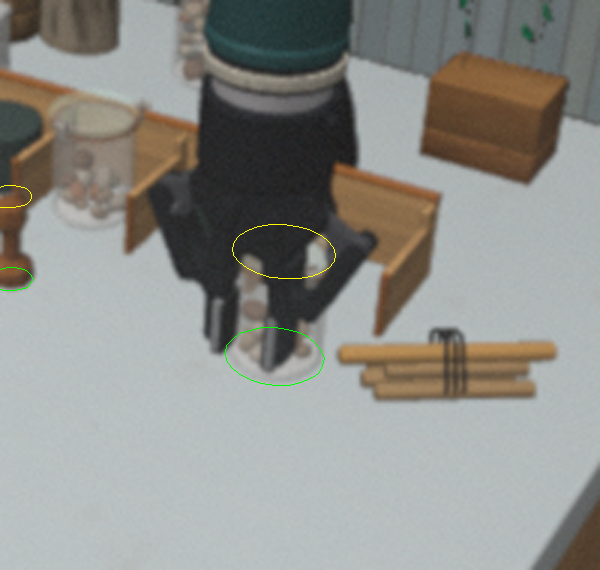

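The jar is upright at (-0.096,-0.136) and clear of the sticks. Continuing into the stall.

arm_command(slide=[[0.009, 0, 0], [0.009, 0, 0], [0.009, 0, 0], [0.009, 0, 0], [0.009, 0, 0], [0.009, 0, 0], [0.008, 0, 0], [0.005, 0, 0]], angular=[[0, 0.4, 0], [0, 0, 0], [0, 0, 0], [0, 0, 0], [0, 0, 0], [0, 0, 0], [0, 0, 0], [0, 0, 0]], hand=[0.026, 0.026, 0.026, 0.026, 0.026, 0.026, 0.026, 0.026])

```text
time: 20.35
tool_pos: [0.5888, 0.172, 0.0314]
tcp_rot: [-3.003, -0.894, 0.002]
wrist_force: [-1.6, -1.0, 1.0]
width: 0.306
```

Run:
```python
from h import *
show();level()
tinov("pics/side18.png",d=.038,r=.03,hh=.075,box=(280,120,480,310))
plan([tp(-0.001,-.135,0,z=.033,d=.038,step=.0095)])
```

```text
t 20.35 tcp [0.5888 0.172  0.0314] crate [-0.0611 -0.1358] head(crate)deg -0.3 tilt [-0.2   0.42] F [-1.6 -1.   1. ] w 0.306 q6 1.22
level (deg, tool) [-0.46 -0.06 -0.  ]
obj pred [-0.0231 -0.136 ]
slide [[0.007, 0.0, 0.0], [0.007, 0.0, 0.0], [0.007, 0.0, 0.0], [0, 0, 0], [0, 0, 0], [0, 0, 0], [0, 0, 0], [0, 0, 0]]  angular [[0, 0, -0.1], [0, 0, -0.1], [0, 0, -0.1], [0, 0, 0], [0, 0, 0], [0, 0, 0], [0, 0, 0], [0, 0, 0]]
```

View pics/side18.png

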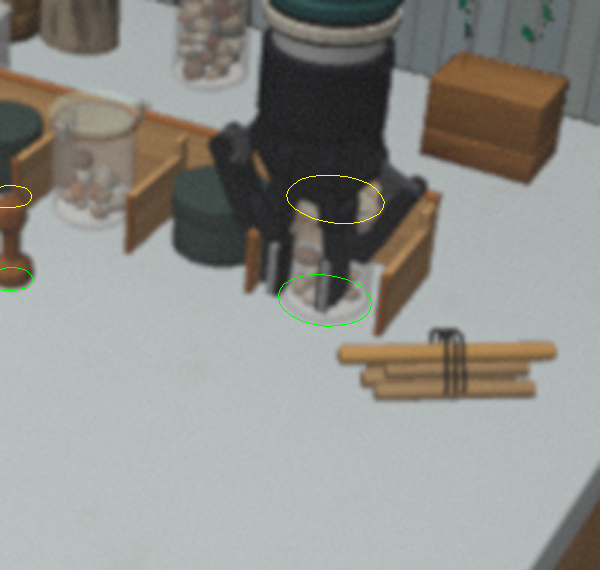

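arm_command(slide=[[0.007, 0, 0], [0.007, 0, 0], [0.006, 0, 0], [0, 0, 0], [0, 0, 0], [-0.01, 0, 0], [-0.02, 0, 0], [-0.02, 0, 0]], angular=[[0, 0, 0], [0, 0, 0], [0, 0, 0], [0, 0, 0], [0, 0, 0], [0, 0, 0], [0, 0, 0], [0, 0, 0]], hand=[0.026, 0.026, 0.026, 0.026, 0.026, 0.026, 0.026, 0.026])

```text
time: 21.2
tool_pos: [0.5673, 0.1574, 0.0321]
tcp_rot: [-3.003, -0.896, -0.008]
wrist_force: [-0.5, -0.1, -0.4]
width: 0.303
```

arm_command(slide=[[-0.025, 0, 0], [-0.025, 0, 0], [-0.01, 0, -0.02], [0, 0, -0.035], [0, 0, -0.035], [0, 0, -0.035], [-0.03, 0, 0], [-0.03, 0, 0]], angular=[[0, 0, 0], [0, 0, 0], [0, 0, 0], [0, 0, 0], [0, 0, 0], [0, 0, 0], [0, 0, 0], [0, 0, 0]], hand=[0.026, 0.026, 0.026, 0.026, 0.026, 0.026, 0.026, 0.026])

```text
time: 22.0
tool_pos: [0.4576, 0.0857, 0.1602]
tcp_rot: [-3.003, -0.894, -0.01]
wrist_force: [-0.3, -0.1, -0.7]
width: 0.306
```

Run:
```python
from h import *
show()
im=bot.read_camera("side")[:,:,::-1]
tins=[(.002,-.045,.033,.045),(.002,.135,.033,.045)]
overlay("side","pics/side19.png",(220,120,470,300),tins+[(0,-.135,.03,.075),(-.112,.047,.014,.062)],img=im)
cv2.imwrite("pics/top19.png",bot.read_camera("top")[:,:,::-1])
```

```text
t 22.00 tcp [0.4576 0.0857 0.1602] crate [-0.2182 -0.1354] head(crate)deg -0.3 tilt [0.22 0.55] F [-0.3 -0.1 -0.7] w 0.306 q6 1.11
```

View pics/side19.png

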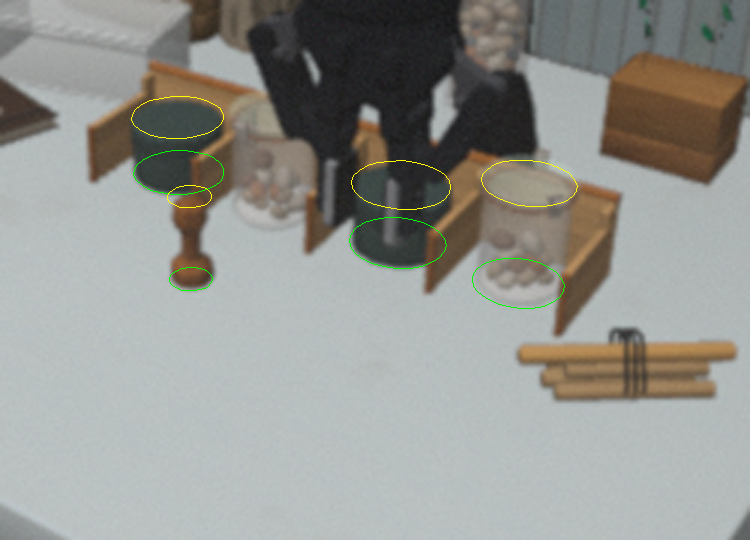

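View pics/top19.png

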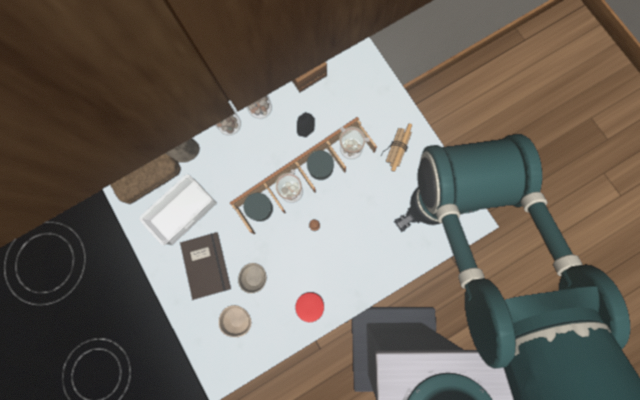

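Both tins and the jar are inside stalls 0, 2 and 3. In the top view the stamp (314,225), bowl (252,277), vase (306,124) and sticks (400,147) are where they started. One numeric check, then I'll hand in.

Run:
```python
from h import *
im=cv2.imread("pics/top19.png").astype(int); b,g,r=im[...,0],im[...,1],im[...,2]
m=((g>r+4)&(g<110)&(g>40)&(abs(g-b)<15)).astype(np.uint8)
k,l,st,ce=cv2.connectedComponentsWithStats(m)
for i in range(1,k):
    if 300<st[i,4]<800: print("stall-x,crate-y",w2c(CR,back("top",ce[i],.045))+[.043,0])
a=cv2.imread("pics/top0.png").astype(int); d=abs(a-im).max(2)
for n,(u,v) in dict(stamp=(314,225),bowl=(252,277),vase=(306,124),sticks=(400,147)).items(): print(n,d[v-12:v+12,u-12:u+12].max())
s=cv2.imread("pics/side0.png").astype(int)
bot.finish_job()
```

```text
stall-x,crate-y [ 0.0405045  -0.04301697]
stall-x,crate-y [0.04003033 0.1353977 ]
stamp 16
bowl 14
vase 15
sticks 15
the job is handed in; nothing more can be done
```

The two dark green tins and the loose jar are now in stalls of their own, and the job was handed in after about 22 s of the 61 s allowed. I slid each one upright, with two partly open fingers pushing from behind: one tin into stall 2, the other around the stamp into stall 0, and the jar into stall 3.

**Tins:** the last top picture puts both about 40 mm behind the mouth and within 2 mm of the stall's middle line. Hand positions and the side-view overlay suggested about 45 mm. Both are inside the 29–60 mm window.

**Jar:** I checked it only by the side-view overlay, which puts it upright about 43 mm behind the mouth and centred to a few mm. The fit to its glass base was always 2–4 mm off.

**Everything else:** the stamp, small bowl, black vase and sticks show no change between the first and last top pictures. The jar already in stall 1 was not touched, and the hand was clear of everything at the end. No check failed.

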